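# Load the rotary reagent store and lock it

### The arm

A 6-joint arm with a two-finger parallel gripper is mounted at the origin on a cart in front of the work surface, level with it; the furniture and walls round the work are solid. World frame = base frame: x ahead of the robot, y to its left, z up, the work surface at z = 0. Lengths are in m, angles in rad, forces in N, time in s.
With the tool pointing down it reaches from about 0.35 to 0.975 m from the base axis. Payload 4.9 kg.
Tool frame: the origin (TCP) lies on the centre line of the jaws, within the pads' length; the fingertips stand manip.tip_reach ahead of it and the grasp point (between the pads) is the TCP (manip.tip_reach is the distance from the TCP to the fingertips, in m); z points along the fingers, y is the line along which they close (so a half turn about z gives the same grasp; the last joint's range is limited). The gripper opens to 85 mm and grips with 20 to 120 N. Pads are 22 mm wide; open, the fingers measure 114 mm over their backs; the gripper's body (76 mm by 85 mm) begins 54 mm behind the grasp point. The pads swing forward as they close: fully open they stand 13 mm farther back than shut.
Start: joints at [-1.219, 0.053, 1.613, -0, 1.476, -0.119], TCP at [0.283, -0.557, 0.25] pointing down, gripper open.
Joint ranges: [-3.01, 3.01], [-1.01, 2.22], [0.06, 2.58], [-1.02, 4.17], [0.09, 2.62], [-3.14, 3.14]. Speed limits (rad/s): [2.57, 2.57, 3.14, 3.14, 3.14, 3.14].

### API

Orientations are given as a unit quaternion [w, x, y, z].
In Python, from plant import manip gives the robot as it stands. The module is installed in compiled form; this text tells all that it offers.
- The arm moves only by the tool move_arm, never from a script. Its argument "rows" is a list of rows, each a list of 7 numbers: the shift along the tool's x, y, z in cm, then the turn, a rotation vector about the tool's x, y, z in degrees, then the opening, from -1 (shut) to 1 (fully open). In form: [[tx, ty, tz, ax, ay, az, jaw], ...]. A call has 1 to 20 rows; each row shifts and turns the commanded pose from where the row before left it, along the tool's axes as they then stand; what a row does not reach is not made up. A row lasts 1/12 s, in which the tool goes at most 41.7 mm and 7.16 degrees, less where a joint would pass 70% of its speed; a pose out of reach is approached as far as the arm can. A call is refused whole if a number of a shift passes 4.17 or a number of a turn 7.16, either way. A call with a gripper value outside its range is refused whole. The fingers move at their own pace and stop on an object; the grip force is fixed at half the most. Time passes only in rows, so rows that do not move let the fingers close. It gives the time, the measured TCP pose, the force, the opening and the grip force at its end, in the units of the state.
- manip.state(): the state, without advancing time (a new reading comes with each control period).
- manip.grab_frame(name): name is "scene" or "top" or "wrist"; returns a dict with "img" (384x512x3 uint8, blue, green, red), "mtx" (3x3 intrinsics, pixels), "R" (3x3) and "t" (3): a world point X has camera coordinates R X + t. Camera axes: x right, y down, z forward; pixel columns grow to the right and rows downward; lengths in m; the calibration is good to about 2 mm. A picture is of the moment at which its call begins. There is no depth.
- manip.job_done(): hands the job in; it is judged then, once.
The state is a dict: "time": time; "joint_pos": joint angles; "joint_vel": joint speeds; "joint_efforts": joint torques, N m; "tool_pos": TCP position; "tool_rot": TCP orientation; "contact_force": force on the tool from outside, world axes, zero at the start; "ft_torque": the same for the moment, N m; "gripper_width": opening from 0.0 (shut) to 1.0 (fully open); "grasp_force": force on a finger pad.
Only numpy, scipy, OpenCV 4.12 (cv2) and the standard library are available. Lean on these libraries where they do the work, as an engineer would, in place of code of your own. Each camera call takes 0.05 s, during which the arm holds its last target. There are 200 camera calls.

### The job

Put every dropper bottle from the blue carrier away in the rotary store, each upright in the cup whose tab has the colour of its neck ring: turn the cover by its knob until the window is over that cup, lower the bottle in and let it drop the last few centimetres. When all are in, turn the window back to the blank station, and only then swing the locking arm fully down onto the cover. Leave the specimen cup, timer and petri dish where they are.

Things in the scene. Friction and masses are not known exactly. Their poses are not given: they have to be found in the camera images.
- store: fixed grey drum, 224 mm diameter, 106 mm high; origin under its centre, z up, its -y axis points to the blank station and locking arm. Five stations 72 degrees apart, 60 mm from the axis: blank, then counter-clockwise from above red, yellow, blue, green, shown by a tab on the rim (top at 110 mm) and a stripe on the side. Cups at the coloured ones: 42 mm inner diameter, rim at 78 mm, floor at 6 mm
- cup_red (a point): centre of the floor of the cup at the red tab, 6 mm above the bench, 60 mm from the drum's axis
- cup_yellow (a point): centre of the floor of the cup at the yellow tab, 6 mm above the bench, 60 mm from the drum's axis
- cup_blue (a point): centre of the floor of the cup at the blue tab, 6 mm above the bench, 60 mm from the drum's axis
- cup_green (a point): centre of the floor of the cup at the green tab, 6 mm above the bench, 60 mm from the drum's axis
- bottle_red: amber dropper bottle with a red plastic ring round its neck, standing in one of the pockets of the carrier; 92 mm tall, about 40 to 70 g: body of 29 mm diameter up to 60 mm, ring of 35 mm diameter at 55 to 64 mm, black rubber bulb of 19 mm diameter from there to the top; origin at the centre of its underside, z up. May be absent
- bottle_yellow: amber dropper bottle with a yellow plastic ring round its neck, standing in one of the pockets of the carrier; 92 mm tall, about 40 to 70 g: body of 29 mm diameter up to 60 mm, ring of 35 mm diameter at 55 to 64 mm, black rubber bulb of 19 mm diameter from there to the top; origin at the centre of its underside, z up. May be absent
- bottle_blue: amber dropper bottle with a blue plastic ring round its neck, standing in one of the pockets of the carrier; 92 mm tall, about 40 to 70 g: body of 29 mm diameter up to 60 mm, ring of 35 mm diameter at 55 to 64 mm, black rubber bulb of 19 mm diameter from there to the top; origin at the centre of its underside, z up. May be absent
- bottle_green: amber dropper bottle with a green plastic ring round its neck, standing in one of the pockets of the carrier; 92 mm tall, about 40 to 70 g: body of 29 mm diameter up to 60 mm, ring of 35 mm diameter at 55 to 64 mm, black rubber bulb of 19 mm diameter from there to the top; origin at the centre of its underside, z up. May be absent
- carrier: loose blue carrier block, 134 x 134 x 42 mm, 0.6 kg, origin under its centre, z up; four square pockets of 32 mm at x, y = +-37 mm, floor 6 mm above the bench, each with a bottle standing loose in it (it may lean a few degrees after a knock) or empty
- cover (a joint): angle (rad) of the turning cover: 0 = window at the blank station, growing counter-clockwise from above, 1.257 red, 2.513 yellow, 3.770 blue, 5.027 green; stops at -0.3 and 5.3. Light friction (0.06 N m), stays where left. Amber see-through disc, 186 mm diameter, underside 104, top 109 mm above the bench; a bottle standing in its cup clears it by 6 mm, one that sticks up blocks it
- window (a point): centre of the cover's only opening, a round window of 44 mm with a white rim, at the cover's top face, 60 mm from the axis
- knob (a point): point on the cover's axis, 136 mm above the bench, in the black bar knob that turns the cover; the bar is 13 mm thick, 52 mm long and lies along the line from the axis to the window, from 114 to 144 mm above the bench. Grip it across its thickness, 8 mm below its top
- lock_arm (a joint): angle (rad) of the steel locking arm beside the blank station: 0 = down flat over the cover, its black plug in the window of the cover if that is parked at the blank station; about 1.57 = upright; stops at 1.8, leaning outward. A stiff hinge (0.09 N m): it stays where it is left
- lock_hinge (a point): hinge of the locking arm, 124 mm from the drum's axis at the blank station, 115 mm above the bench; the hinge line is level, tangential to the drum (along the store's x axis)
- lock_pad (a point): centre of the upper (when open: outer) face of the red pad at the tip of the locking arm, 80 mm from the hinge; the pad is 24 mm wide and 22 mm long. Push it over from outside and press it down
- specimen_cup: specimen cup with blue lid, 62 mm diameter, 71 mm high, bystander; origin under its centre
- timer: white digital timer, 76 x 74 x 18 mm, bystander; origin under its centre
- petri_dish: petri dish, 61 mm diameter, 15 mm high, bystander; origin under its centre

How it is judged:
By the outcome, as a careful person would: the job done as asked, in the order asked, and still so for the second after the job is handed in, with the robot touching nothing.
Of bottle_red, bottle_yellow, bottle_blue, bottle_green only 2 to 3 are there at a start; the rules pass over those that are not, and their reading is None.
At some moment in a run one of carrier may be knocked a few centimetres aside while the robot is not near it.
It also fails if it takes over 210 s, if anything falls off the work surface, if the arm or the gripper's body presses on something with over 40 N, if the wrist force passes 120 N, or if a joint passes its speed limit or range.

## Working session

There is one attempt and no reset: what is moved stays moved. The work goes in short steps, Python scripts to look and compute and a tool call to move; the robot and the scene stay as the last step left them, time stands still between calls to the robot, and variables do not carry over. Pictures are saved under pics/ and viewed, at most 14 in all, crops included, and the job is handed in when it is done.

Besides the shell and the picture viewer there is one more tool, called after "Emit:" by a JSON object that holds its "op" and its "data". move_arm: Moves the arm, as the interface text tells. Its arguments: {"type":"object","properties":{"rows":{"type":"array","items":{"type":"array","items":{"type":"number"}}}},"required":["rows"]}

```bash
mkdir -p pics
python3 - <<'E'
from plant import manip
import cv2,pickle,numpy as np
s=manip.state();print(s, manip.tip_reach)
d={}
for n in("scene","top","wrist"):
    f=manip.grab_frame(n);d[n]=f;cv2.imwrite(f"pics/a_{n}.png",f["img"]);print(n,f["mtx"].tolist(),f["R"].tolist(),f["t"].tolist())
pickle.dump(d,open("d.pkl","wb"))
E
```

```text
{'time': 0.0, 'joint_pos': array([-1.21899370e+00,  5.33401975e-02,  1.61430225e+00, -1.88369290e-05,
        1.47599087e+00, -1.18996023e-01]), 'joint_vel': array([-4.72999616e-04,  1.78585385e-05, -8.77018797e-04, -1.69907073e-03,
       -1.25666262e-03,  4.08013633e-04]), 'joint_efforts': array([-2.50874378e-03, -3.93679547e+01, -3.70182431e+01, -3.83768902e-04,
        6.81197052e-03,  3.58079390e-06]), 'tool_pos': array([ 0.28329369, -0.55645081,  0.24906838]), 'tool_rot': array([-1.01233834e-03,  9.72420568e-01,  2.33232069e-01, -1.27813787e-04]), 'contact_force': array([ 0.7226414 , -0.35753666,  0.22647538]), 'ft_torque': array([ 0.03871561, -0.04436543,  0.01729266]), 'grasp_force': 0.0, 'gripper_width': 0.9969985282348772} 0.019
scene [[378.2089763684592, 0.0, 257.99272189556245], [0.0, 378.2089763684592, 191.6065025276781], [0.0, 0.0, 1.0]] [[-0.6561062968854716, -0.754663365480323, -0.002780645454949544], [-0.5112907710738497, 0.44722158251973537, -0.7338764225285153], [0.5550732155328175, -0.48007922359799776, -0.6792773104319045]] [0.2734435044469622, 0.40555652403620257, 0.8957810449988755]
top [[465.5942398241621, 0.0, 249.28589644716362], [0.0, 465.5942398241621, 194.45459168704232], [0.0, 0.0, 1.0]] [[-0.4008864210449496, -0.9160469544651024, -0.012167770419507838], [-0.8025083229974631, 0.3575434007050632, -0.47764328544642787], [0.4418941829686952, -0.18171597020479233, -0.8784695994916162]] [0.1424820803098458, 0.5227251794875442, 1.6108541317709602]
wrist [[319.1820177272577, 0.0, 258.27554859279303], [0.0, 319.1820177272577, 199.91139919471559], [0.0, 0.0, 1.0]] [[0.45277468150197614, -0.8916232082083186, -0.0017726745587086474], [-0.8604764084280271, -0.4374772259894193, 0.26113986152904184], [-0.23361386587612606, -0.11671217299369266, -0.9652993475318956]] [-0.6250163013897899, -0.03219668693649688, 0.37964256128380713]
```

View pics/a_top.png

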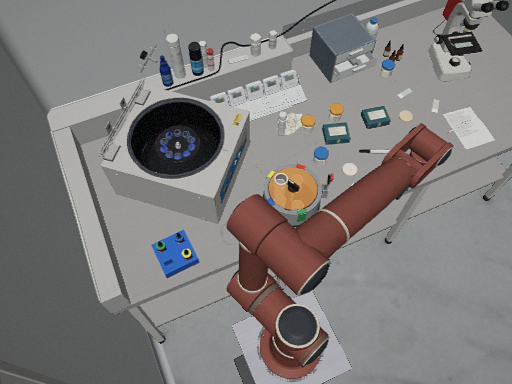

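View pics/a_scene.png

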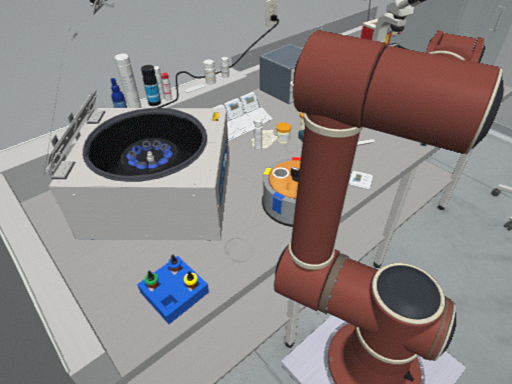

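Top view: carrier at about (176,253) with green (160,246), blue (179,238) and yellow (187,254) bottles, and one empty pocket. The store is at about (292,192), with tabs red (301,167), yellow (270,176), blue (271,201) and green (302,214). The window is near yellow, at (281,179).

```bash
cat > h.py <<'E'
import cv2,numpy as np,pickle
from scipy.spatial.transform import Rotation as Ro
def ray(f,uv,z):
    R,t,K=f["R"],f["t"],f["mtx"]; c=-R.T@t
    d=R.T@np.linalg.inv(K)@np.array([uv[0],uv[1],1.]); return (c+d*(z-c[2])/d[2])
def proj(f,X):
    p=f["mtx"]@(f["R"]@np.asarray(X,float)+f["t"]); return p[:2]/p[2]
HUE=dict(red=((0,6),(174,180)),yellow=((24,33),),green=((45,85),),blue=((100,125),))
def blobs(f,col,box,smin=140,vmin=60,amin=6):
    hsv=cv2.cvtColor(f["img"],cv2.COLOR_BGR2HSV);m=np.zeros(hsv.shape[:2],np.uint8)
    for a,b in HUE[col]: m|=cv2.inRange(hsv,(a,smin,vmin),(b,255,255))
    x0,y0,x1,y1=box;k=np.zeros_like(m);k[y0:y1,x0:x1]=m[y0:y1,x0:x1]
    n,l,s,c=cv2.connectedComponentsWithStats(k)
    return sorted([(int(s[i,4]),c[i].round(1).tolist(),s[i,:4].tolist()) for i in range(1,n) if s[i,4]>=amin],reverse=True)
def tool(s): # tool pose
    q=s["tool_rot"];return s["tool_pos"],Ro.from_quat([q[1],q[2],q[3],q[0]])
E
python3 - <<'E'
from h import *
d=pickle.load(open("d.pkl","rb"))
f=d["top"]
for c in HUE:
    for b in blobs(f,c,(255,150,340,230))[:5]: print("store",c,b,ray(f,b[1],.11).round(4))
for c in HUE:
    for b in blobs(f,c,(145,225,205,280))[:4]: print("car",c,b,ray(f,b[1],.06).round(4))
f2=d["scene"]
for c in HUE:
    for b in blobs(f2,c,(130,245,215,325))[:4]: print("car2",c,b,ray(f2,b[1],.06).round(4))
for c in HUE:
    for b in blobs(f2,c,(250,140,310,230))[:4]: print("st2",c,b,ray(f2,b[1],.11).round(4))
im=f["img"]
a=cv2.resize(im[150:230,255:345],None,fx=5,fy=5,interpolation=cv2.INTER_CUBIC)
b=cv2.resize(im[225:285,140:210],None,fx=5,fy=5,interpolation=cv2.INTER_CUBIC)
b=cv2.copyMakeBorder(b,0,a.shape[0]-b.shape[0],0,0,0)
cv2.imwrite("pics/crop1.png",np.hstack([a,b]))
E
```

```text
store red (26, [300.1, 166.2], [296, 164, 9, 5]) [ 0.5822 -0.3187  0.11  ]
store red (12, [331.4, 176.9], [330, 174, 3, 7]) [ 0.4892 -0.4074  0.11  ]
store yellow (20, [270.6, 174.0], [268, 171, 6, 7]) [ 0.597  -0.1979  0.11  ]
store green (45, [301.4, 217.0], [298, 213, 9, 9]) [ 0.3822 -0.2238  0.11  ]
store green (24, [301.2, 210.9], [298, 209, 8, 5]) [ 0.405  -0.2345  0.11  ]
store blue (120, [320.7, 154.0], [314, 150, 14, 10]) [ 0.6    -0.4192  0.11  ]
store blue (31, [270.7, 201.5], [267, 198, 8, 8]) [ 0.4872 -0.1473  0.11  ]
car yellow (41, [186.6, 253.4], [182, 249, 9, 9]) [0.4405 0.2139 0.06  ]
car green (34, [160.5, 245.7], [156, 241, 9, 9]) [0.5086 0.2923 0.06  ]
car blue (1062, [174.8, 254.5], [152, 230, 47, 48]) [0.4541 0.2551 0.06  ]
car2 yellow (85, [190.4, 279.4], [184, 273, 13, 12]) [0.4417 0.2143 0.06  ]
car2 green (76, [151.2, 279.6], [145, 273, 13, 12]) [0.5092 0.2925 0.06  ]
car2 blue (2148, [173.1, 290.8], [138, 256, 70, 68]) [0.442 0.267 0.06 ]
st2 red (31, [296.6, 158.1], [292, 157, 10, 4]) [ 0.5812 -0.3187  0.11  ]
st2 yellow (32, [267.1, 171.2], [264, 168, 7, 7]) [ 0.5956 -0.1957  0.11  ]
st2 blue (112, [276.5, 204.8], [273, 196, 8, 18]) [ 0.4605 -0.1117  0.11  ]
st2 blue (37, [278.6, 195.2], [274, 192, 10, 7]) [ 0.4868 -0.1451  0.11  ]
```

View pics/crop1.png

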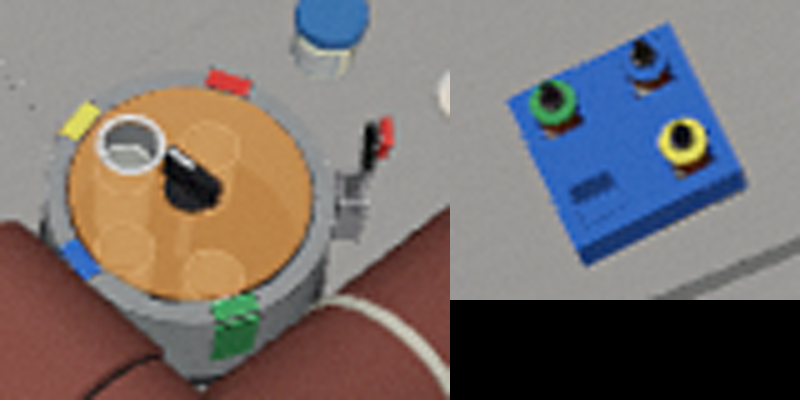

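```bash
cat >> h.py <<'E'
def store_fit(P): # P: dict station index->xy
    from scipy.optimize import least_squares
    k=np.array(list(P));X=np.array([P[i] for i in P])
    def r(p):
        a=p[2]+np.radians(-90+72*k);return (X-(p[:2]+p[3]*np.c_[np.cos(a),np.sin(a)])).ravel()
    s=least_squares(r,[.49,-.24,0.,.105]) ; return s.x,s.fun
def goto(s,xyz,yvec):
    """print shift in tool axes (cm) and z-turn (deg) to get tool to xyz with closing line yvec (mod 180)"""
    p,R=tool(s);d=R.inv().apply(np.asarray(xyz)-p)*100
    v=R.inv().apply([*yvec,0]);a=np.degrees(np.arctan2(-v[0],v[1]));a=(a+90)%180-90
    z=R.apply([0,0,1]);til=np.degrees(R.inv().apply(np.cross(z,[0,0,-1])))
    print("shift cm",d.round(2),"turn z",a.round(1),"tilt fix x,y deg",til.round(2),"j6",s["joint_pos"][5].round(3))
E
python3 - <<'E'
from h import *
d=pickle.load(open("d.pkl","rb"));f=d["top"]
T={1:(.5818,-.3187),2:(.5963,-.1968),3:(.487,-.1462),4:(.4045,-.2335)}
for init in (0,):
    from scipy.optimize import least_squares
    best=min((least_squares(lambda p:np.concatenate([np.array(T[k])-(p[:2]+p[3]*np.array([np.cos(p[2]+np.radians(-90+72*k)),np.sin(p[2]+np.radians(-90+72*k))])) for k in T]),[.49,-.24,a,.105]) for a in np.arange(0,6.3,.7)),key=lambda s:(s.cost if s.x[3]>0 else 9))
p=best.x;print("store",p.round(4),(best.fun*1000).round(1))
p[2]%=2*np.pi
w=ray(f,(281,179),.109);v=w[:2]-p[:2];print("window",w,np.hypot(*v),"cover",(np.arctan2(v[1],v[0])-p[2]+np.pi/2)%(2*np.pi))
for n,q in (("blue",(.514,.219)),("empty",(.436,.292))):print(n,proj(f,[*q,.066]),proj(d["scene"],[*q,.066]))
np.save("store.npy",p)
E
```

```text
store [ 0.5064 -0.2471 -0.4407  0.1031] [ 0.3 -0.9 -0.5  0.7 -0.2 -0.4  0.4  0.6]
window [ 0.56067427 -0.22540178  0.109     ] 0.05845847068701672 cover 2.392181627591862
blue [178.3875419  236.46356397] [173.90506576 262.12598999]
empty [166.59395355 262.04833356] [165.43728271 296.71463948]
```

Run:
```python
from h import *
from plant import manip
s=manip.state();p=np.load("store.npy");a=.381
goto(s,[p[0],p[1],.25],[-np.sin(a),np.cos(a)])
```

```text
shift cm [ 3.391e+01 -1.746e+01 -3.000e-02] turn z 5.1 tilt fix x,y deg [-0.09 -0.01 -0.  ] j6 -0.119
```

Emit:
{"op": "move_arm", "data": {"rows": [[0, 0, -2, 0, 0, 0, 1], [2.8, -1.45, 0, 0, 0, 0, 1], [2.8, -1.45, 0, 0, 0, 0, 1], [2.8, -1.45, 0, 0, 0, 0, 1], [2.8, -1.45, 0, 0, 0, 0, 1], [2.8, -1.45, 0, 0, 0, 0, 1], [2.8, -1.45, 0, 0, 0, 0, 1], [2.8, -1.45, 0, 0, 0, 0, 1], [2.8, -1.45, 0, 0, 0, 0, 0.3], [2.8, -1.45, 0, 0, 0, 0, 0], [2.8, -1.45, 0, 0, 0, 0, 0], [2.8, -1.45, 0, 0, 0, 0, 0], [2.8, -1.45, 0, 0, 0, 0, 0], [0, 0, 0, 0, 0, 5, 0], [0, 0, 0, 0, 0, 0, 0], [0, 0, 0, 0, 0, 0, 0]]}}

```text
time: 1.48
tool_pos: [0.5039, -0.2493, 0.2699]
tool_rot: [-0.0, 0.981, 0.192, -0.0]
contact_force: [-0.4, -0.5, -0.5]
gripper_width: 0.503
grasp_force: 0.0
```

Run:
```python
from h import *
from plant import manip
s=manip.state();p=np.load("store.npy");a=.381
print(s["time"],s["tool_pos"],s["gripper_width"])
goto(s,[p[0],p[1],.2],[-np.sin(a),np.cos(a)])
f=manip.grab_frame("wrist");cv2.imwrite("pics/w1.png",f["img"]);pickle.dump(f,open("w1.pkl","wb"))
```

```text
1.4833 [ 0.50390041 -0.24927364  0.26991626] 0.5032304761185831
shift cm [ 0.32 -0.1   6.99] turn z 0.3 tilt fix x,y deg [-0.02  0.04  0.  ] j6 0.593
```

View pics/w1.png

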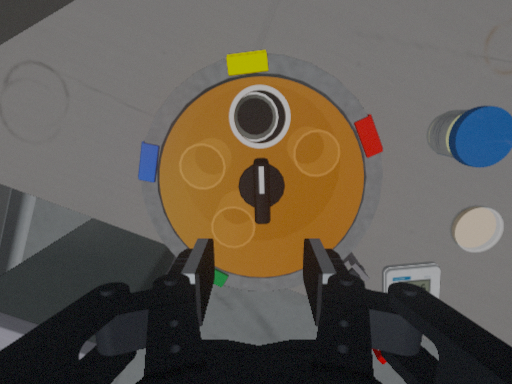

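Wrist view: window centre (260,116), bar knob from (261,160) to (262,223). Tabs: yellow (247,63), red (368,136), blue (148,162).

```bash
cat >> h.py <<'E'
def wring(f,p,box=None):
    """white window rim in a view: ellipse fit, refined centre at z=.109 -> xy, cover angle"""
    g=cv2.cvtColor(f["img"],cv2.COLOR_BGR2HSV);m=cv2.inRange(g,(0,0,190),(180,45,255))
    c=proj(f,[p[0],p[1],.109]);yy,xx=np.mgrid[:384,:512];r=np.hypot(*(proj(f,[p[0]+.09,p[1],.109])-c));m[np.hypot(xx-c[0],yy-c[1])>r*.98]=0
    best=None
    for k in cv2.findContours(m,cv2.RETR_EXTERNAL,cv2.CHAIN_APPROX_NONE)[0]:
        if len(k)>=15 and (best is None or cv2.contourArea(cv2.convexHull(k))>cv2.contourArea(cv2.convexHull(best))): best=k
    e=cv2.fitEllipse(cv2.convexHull(best));w=ray(f,e[0],.109)[:2];v=w-p[:2]
    return e,w,np.hypot(*v),(np.arctan2(v[1],v[0])-p[2]+np.pi/2)%(2*np.pi)
E
python3 - <<'E'
from h import *
f=pickle.load(open("w1.pkl","rb"));p=np.load("store.npy")
for c in ("red","yellow","blue"):
    for b in blobs(f,c,(130,40,400,300))[:2]: print(c,b,ray(f,b[1],.11).round(4))
T={1:"red",2:"yellow",3:"blue"}
for k in T: a=p[2]+np.radians(-90+72*k);print(T[k],(p[:2]+p[3]*np.array([np.cos(a),np.sin(a)])).round(4))
print(wring(f,p)); print("knob ctr",ray(f,(262,191),.144), proj(f,[p[0],p[1],.109]))
A,B=ray(f,(261,160),.144),ray(f,(262,222),.144);v=A-B;print("bar",A,B,(np.arctan2(v[1],v[0])-p[2]+np.pi/2)%6.2832)
E
```

```text
red (701, [368.3, 136.1], [354, 115, 29, 43]) [ 0.5852 -0.3212  0.11  ]
yellow (879, [246.9, 62.4], [226, 50, 43, 26]) [ 0.601  -0.2007  0.11  ]
blue (586, [147.9, 162.4], [139, 144, 19, 38]) [ 0.4904 -0.149   0.11  ]
red [ 0.5815 -0.3178]
yellow [ 0.5968 -0.1975]
blue [ 0.4872 -0.1458]Traceback (most recent call last):
  File "<stdin>", line 7, in <module>
  File "h.py", line 36, in wring
    e=cv2.fitEllipse(cv2.convexHull(best));w=ray(f,e[0],.109)[:2];v=w-p[:2]
                     ~~~~~~~~~~~~~~^^^^^^
cv2.error: OpenCV(4.12.0) /io/opencv/modules/imgproc/src/convhull.cpp:143: error: (-215:Assertion failed) total >= 0 && (depth == CV_32F || depth == CV_32S) in function 'convexHull'
```

```bash
sed -i 's/(0,0,190),(180,45,255)/(0,0,165),(180,60,255)/' h.py
python3 - <<'E'
from h import *
f=pickle.load(open("w1.pkl","rb"));p=np.load("store.npy");q=p.copy();q[:2]+=[.0038,-.0033]
print(f["img"][92,255],f["img"][143,255])
for o in (p,q):print(wring(f,o))
v=[ray(f,u,.144) for u in((261,160),(262,222))];print("knob ends",v);v=v[0]-v[1];print("bar cover ang",(np.arctan2(v[1],v[0])-p[2]+np.pi/2)%6.2832)
print("knob from top",[ray(pickle.load(open("d.pkl","rb"))["top"],u,.144) for u in ((255+170/5,150+155/5),(255+215/5,150+198/5))])
E
```

```text
[156 157 158] [148 151 156]
(((259.408203125, 116.0880126953125), (61.385562896728516, 63.690731048583984), 1.2972629070281982), array([ 0.56507741, -0.2264515 ]), np.float64(0.06221122226113815), np.float64(2.3502076595074524))
(((259.408203125, 116.0880126953125), (61.385562896728516, 63.690731048583984), 1.2972629070281982), array([ 0.56507741, -0.2264515 ]), np.float64(0.05988353414255507), np.float64(2.4233324592495853))
knob ends [array([ 0.53482904, -0.23997873,  0.144     ]), array([ 0.48746479, -0.26019584,  0.144     ])]
bar cover ang 2.414969723211656
knob from top [array([ 0.52258058, -0.23882696,  0.144     ]), array([ 0.4754475 , -0.25323145,  0.144     ])]
```

Run:
```python
from h import *
from plant import manip
s=manip.state();a=.402;p=np.load("store.npy");p[:2]=.5088,-.2492;np.save("store.npy",p)
goto(s,[p[0],p[1],.137],[-np.sin(a),np.cos(a)])
```

```text
shift cm [ 0.5   0.14 13.3 ] turn z -1.0 tilt fix x,y deg [-0.01  0.03 -0.  ] j6 0.593
```

Emit:
{"op": "move_arm", "data": {"rows": [[0.5, 0.15, 0, 0, 0, -1, 0], [0, 0, 3, 0, 0, 0, 0], [0, 0, 3, 0, 0, 0, 0], [0, 0, 3, 0, 0, 0, 0], [0, 0, 2, 0, 0, 0, 0], [0, 0, 1.3, 0, 0, 0, 0], [0, 0, 1, 0, 0, 0, 0], [0, 0, 0, 0, 0, 0, 0]]}}

```text
time: 2.2
tool_pos: [0.5082, -0.2489, 0.1353]
tool_rot: [-0.001, 0.98, 0.199, -0.001]
contact_force: [-0.6, 0.4, 0.1]
gripper_width: 0.5
grasp_force: 0.0
```

Emit:
{"op": "move_arm", "data": {"rows": [[0, 0, 0, 0, 0, 0, -0.3], [0, 0, 0, 0, 0, 0, -0.6], [0, 0, 0, 0, 0, 0, -0.8], [0, 0, 0, 0, 0, 0, -1], [0, 0, 0, 0, 0, 0, -1], [0, 0, 0, 0, 0, 0, -1], [0, 0, 0, 0, 0, 0, -1]]}}

```text
time: 2.78
tool_pos: [0.5101, -0.2494, 0.1395]
tool_rot: [0.001, 0.98, 0.199, 0.001]
contact_force: [-1.4, 1.9, 6.2]
gripper_width: 0.141
grasp_force: 60.2
```

Emit:
{"op": "move_arm", "data": {"rows": [[0, 0, -0.4, 0, 0, 0, -1], [0, 0, 0, 0, 0, 0, -1], [0, 0, 0, 0, 0, 0, -1]]}}

```text
time: 3.03
tool_pos: [0.51, -0.2493, 0.1396]
tool_rot: [0.001, 0.98, 0.199, 0.001]
contact_force: [7.9, -3.1, -11.7]
gripper_width: 0.137
grasp_force: 61.2
```

```bash
cat >> h.py <<'E'
def cover_tool(s,p):
    """cover angle implied by gripped bar (mod pi), with tool x along bar"""
    x=tool(s)[1].apply([1,0,0]);return (np.arctan2(x[1],x[0])-p[2]+np.pi/2)%np.pi
E
python3 - <<'E'
from h import *
from plant import manip
s=manip.state();p=np.load("store.npy");print(s["tool_pos"],s["contact_force"],s["ft_torque"],cover_tool(s,p),s["joint_pos"][5])
f=manip.grab_frame("wrist");
for k,c in ((1,"red"),(2,"yellow"),(3,"blue")):
    for b in blobs(f,c,(100,10,420,300))[:1]: a=p[2]+np.radians(-90+72*k);print(c,b,ray(f,b[1],.11)[:2]-(p[:2]+p[3]*np.array([np.cos(a),np.sin(a)])))
try:print(wring(f,p))
except Exception as e:print(e)
cv2.imwrite("pics/w2.png",f["img"])
E
```

```text
[ 0.51002502 -0.24932441  0.13964532] [  7.90183897  -3.08257961 -11.73211434] [-0.61180977 -1.26356321 -0.01227439] 2.4124470449395794 0.5836496616584127
yellow (3037, [234.5, 31.6], [195, 10, 80, 46]) [ 0.00130847 -0.00121687]
(((258.0050048828125, 129.84014892578125), (112.48253631591797, 115.16240692138672), 0.6947762370109558), array([ 0.56569585, -0.22672659]), np.float64(0.06117345487329058), np.float64(2.387705964335998))
```

Emit:
{"op": "move_arm", "data": {"rows": [[0, 0, 0.25, 0, 0, -2, -1], [0, 0, 0, 0, 0, -2, -1], [0, 0, 0, 0, 0, -1.8, -1], [0, 0, 0, 0, 0, 0, -1], [0, 0, 0, 0, 0, 0, -1]]}}

```text
time: 3.5
tool_pos: [0.51, -0.2492, 0.1395]
tool_rot: [0.001, 0.969, 0.248, 0.001]
contact_force: [2.8, -0.1, 1.2]
gripper_width: 0.138
grasp_force: 63.0
```

Run:
```python
from h import *
from plant import manip
s=manip.state();p=np.load("store.npy");print(s["tool_pos"],s["contact_force"],cover_tool(s,p),s["joint_pos"][5])
f=manip.grab_frame("wrist");print(wring(f,p))
```

```text
[ 0.50997225 -0.24916739  0.13954116] [ 2.80448804 -0.05879951  1.17424064] 2.513299529529502 0.4830091411500387
(((257.78851318359375, 129.83160400390625), (112.57344055175781, 115.28816223144531), 0.28869080543518066), array([ 0.56297994, -0.22112392]), np.float64(0.06102239069377805), np.float64(2.4896261661204253))
```

Emit:
{"op": "move_arm", "data": {"rows": [[0, 0, 0, 0, 0, 0, -0.4], [0, 0, 0, 0, 0, 0, 0], [0, 0, 0, 0, 0, 0, 0], [0, 0, -2, 0, 0, 0, 0], [0, 0, -3.5, 0, 0, 0, 0], [0, 0, -4, 0, 0, 0, 0], [0, 0, -4, 0, 0, 0, 0], [0, 0, 0, 0, 0, 0, 0]]}}

```text
time: 4.22
tool_pos: [0.5122, -0.2513, 0.2845]
tool_rot: [0.006, 0.969, 0.248, 0.005]
contact_force: [1.7, -0.5, 0.9]
gripper_width: 0.503
grasp_force: 0.0
```

Run:
```python
from h import *
from plant import manip
p=np.load("store.npy");p[:2]=.5098,-.2494;np.save("store.npy",p)
d=pickle.load(open("d.pkl","rb"))
print("centrifuge base", [ray(d["scene"],u,0)[:2].round(3) for u in((77,238),(220,238))],[ray(d["top"],u,0)[:2].round(3) for u in((213,215),(110,178))])
print("top near edge for z=.2", [ray(d["scene"],u,.2)[:2].round(3) for u in((217,163),(45,183))])
s=manip.state();print(s["tool_pos"])
f=manip.grab_frame("wrist");print(wring(f,p))
goto(s,[.477,.251,.27],[1,-.06]); goto(s,[.477,.251,.27],[.06,1])
```

```text
centrifuge base [array([0.842, 0.379]), array([0.548, 0.043])] [array([0.577, 0.061]), array([0.911, 0.391])]
top near edge for z=.2 [array([ 0.643, -0.035]), array([0.891, 0.385])]
[ 0.51223311 -0.25126706  0.28449937]
(((252.081787109375, 124.94293975830078), (57.772396087646484, 59.42158508300781), 176.31646728515625), array([ 0.56256313, -0.2212966 ]), np.float64(0.059780840653900394), np.float64(2.500936299737413))
shift cm [ 21.07 -45.74   0.94] turn z -57.8 tilt fix x,y deg [ 0.82 -0.41  0.  ] j6 0.483
shift cm [ 21.07 -45.74   0.94] turn z 32.2 tilt fix x,y deg [ 0.82 -0.41  0.  ] j6 0.483
```

Emit:
{"op": "move_arm", "data": {"rows": [[0.64, -3.08, 0, 0.8, -0.4, 0, 0], [0.64, -3.08, 0, 0, 0, 0, 0], [0.64, -3.08, 0, 0, 0, 0, 0], [0.64, -3.08, 0, 0, 0, 0, 0], [0.64, -3.08, 0, 0, 0, 0, 0], [0.64, -3.08, 0, 0, 0, 0, 0], [0.64, -3.08, 0, 0, 0, 0, 0], [0.64, -3.08, 0, 0, 0, 0, 0], [0.64, -3.08, 0, 0, 0, 0, 0], [0.64, -3.08, 0, 0, 0, 0, 0], [2.44, -2.48, 0, 0, 0, 0, 0], [2.44, -2.48, 0, 0, 0, 0, 0], [2.44, -2.48, 0, 0, 0, 0, 0], [2.44, -2.48, 0, 0, 0, 0, 0], [2.44, -2.48, 0, 0, 0, 0, 0], [2.44, -2.48, 0, 0, 0, 0, 0], [0, 0, 0, 0, 0, 0, 0], [0, 0, 0, 0, 0, 0, 0]]}}

```text
time: 5.77
tool_pos: [0.4731, 0.2535, 0.2763]
tool_rot: [-0.005, 0.968, 0.25, -0.007]
contact_force: [-0.4, -0.5, 0.6]
gripper_width: 0.501
grasp_force: 0.0
```

Run:
```python
from h import *
from plant import manip
s=manip.state();print(s["time"],s["tool_pos"],s["joint_pos"])
f=manip.grab_frame("wrist");cv2.imwrite("pics/w3.png",f["img"]);pickle.dump(f,open("w3.pkl","wb"))
for c in HUE:
  for b in blobs(f,c,(0,0,512,384),amin=40)[:4]: print(c,b,ray(f,b[1],.066).round(4))
```

```text
5.7667 [0.47312562 0.25354    0.27627146] [ 0.34731063 -0.1665715   1.78026624  0.01215019  1.54081203  1.41295544]
yellow (464, [278.7, 217.2], [264, 204, 31, 30]) [0.4434 0.2136 0.066 ]
green (604, [246.0, 127.9], [230, 112, 33, 34]) [0.5107 0.2908 0.066 ]
blue (11504, [262.1, 166.4], [188, 90, 155, 153]) [0.484  0.2571 0.066 ]
```

View pics/w3.png

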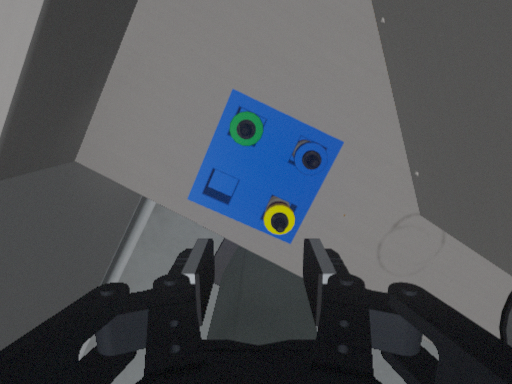

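Wrist view: green ring (246,128), blue (311,157) and yellow (279,219), with bulbs at (246,129), (312,160) and (279,222). The pocket at (222,186) is empty.

```bash
cat >> h.py <<'E'
def bulbs(f,guess):
    """dark bulb blob near projected guess -> xy at z=.094 ; ring via bbox at z=.068"""
    g=cv2.cvtColor(f["img"],cv2.COLOR_BGR2HSV)[:,:,2];m=(g<60).astype(np.uint8);o={}
    for c,q in guess.items():
        u=proj(f,[*q,.09]);r=np.hypot(*(proj(f,[q[0]+.012,q[1],.09])-u))
        yy,xx=np.mgrid[:384,:512];k=m*(np.hypot(xx-u[0],yy-u[1])<r*1.3)
        M=cv2.moments(k,True)
        if M["m00"]<10: o[c]=None;continue
        w=(M["m10"]/M["m00"],M["m01"]/M["m00"]);o[c]=(np.round(w,1),int(M["m00"]),ray(f,w,.092).round(4))
    return o
E
python3 - <<'E'
from h import *
f=pickle.load(open("w3.pkl","rb"))
G=dict(yellow=(.4434,.2136),green=(.5107,.2908),blue=(.516,.217))
print(bulbs(f,G))
for u in ((279.5,219),(246.5,129),(311,157)):print(ray(f,u,.067)[:2].round(4))
from plant import manip
s=manip.state();a=.502;goto(s,[.4425,.2125,.12],[-np.sin(a),np.cos(a)])
E
```

```text
{'yellow': (array([279.1, 221.5]), 232, array([0.4466, 0.2164, 0.092 ])), 'green': (array([246. , 128.9]), 240, array([0.5118, 0.2899, 0.092 ])), 'blue': (array([311.3, 159.8]), 218, array([0.5165, 0.2207, 0.092 ]))}
[0.4423 0.212 ]
[0.5101 0.2898]
[0.5175 0.2174]
shift cm [-4.46  2.25 15.68] turn z 0.1 tilt fix x,y deg [-0.79  0.58 -0.  ] j6 1.413
```

Emit:
{"op": "move_arm", "data": {"rows": [[-2, 1.06, 2, 0, 0, 0, 0], [-2, 1.07, 2.68, 0, 0, 0, 0], [0, 0, 3, 0, 0, 0, 0], [0, 0, 3, 0, 0, 0, 0], [0, 0, 3, 0, 0, 0, 0], [0, 0, 1, 0, 0, 0, 0], [0, 0, 0, -0.8, 0.6, 0, 0], [0, 0, 0, 0, 0, 0, 0], [0, 0, 0, 0, 0, 0, 0]]}}

```text
time: 6.57
tool_pos: [0.4483, 0.2162, 0.1338]
tool_rot: [-0.0, 0.969, 0.248, 0.004]
contact_force: [0.1, 0.1, -1.3]
gripper_width: 0.499
grasp_force: 0.0
```

Run:
```python
from h import *
from plant import manip
s=manip.state();print(s["tool_pos"]);a=.502;goto(s,[.446,.2158,.0975],[-np.sin(a),np.cos(a)])
f=manip.grab_frame("wrist");cv2.imwrite("pics/w4.png",f["img"])
```

```text
[0.44825696 0.21616103 0.1337873 ]
shift cm [-0.24 -0.08  3.63] turn z -0.0 tilt fix x,y deg [ 0.05 -0.4   0.  ] j6 1.368
```

View pics/w4.png

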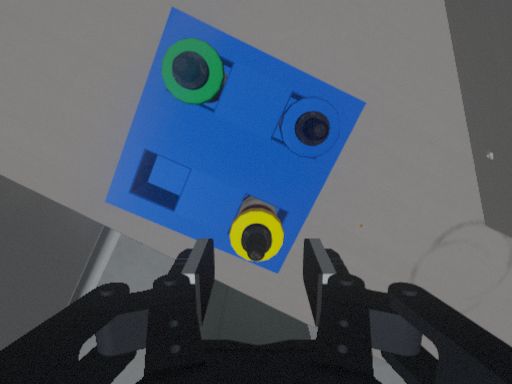

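Yellow ring at (257,235), centred between the finger pads (x 203 to 313), with the bulb tip at about (257,252).

Run:
```python
from h import *
from plant import manip
f=manip.grab_frame("wrist");w=pickle.load(open("w3.pkl","rb"))
b=blobs(f,"yellow",(0,0,512,384),amin=40)[0];x,y,W,H=b[2];print(b,ray(f,(x+W/2,y+H/2),.067))
def tri(f1,u1,f2,u2):
    P=[g["mtx"]@np.c_[g["R"],g["t"]] for g in(f1,f2)];X=cv2.triangulatePoints(*P,np.float64(u1),np.float64(u2)).ravel();return X[:3]/X[3]
print("ring",tri(f,(x+W/2,y+H/2),w,(279.5,219)))
print(bulbs(f,dict(yellow=(.4455,.2155))), [ray(f,u,.098) for u in ((257,255),)])
```

```text
(1319, [256.6, 231.3], [230, 209, 53, 52]) [0.44218808 0.21287334 0.067     ]
ring [0.44460936 0.2139669  0.0747658 ]
{'yellow': (array([256. , 240.8]), 787, array([0.4475, 0.216 , 0.092 ]))} [array([0.44259401, 0.21263177, 0.098     ])]
```

Emit:
{"op": "move_arm", "data": {"rows": [[-0.7, 0, 0, 0, -0.4, 0, -0.1], [0, 0, 1.5, 0, 0, 0, -0.1], [0, 0, 1.1, 0, 0, 0, -0.1], [0, 0, 1, 0, 0, 0, -0.1], [0, 0, 0, 0, 0, 0, -0.1], [0, 0, 0, 0, 0, 0, -0.1]]}}

```text
time: 7.17
tool_pos: [0.4402, 0.2124, 0.0946]
tool_rot: [0.001, 0.969, 0.248, -0.003]
contact_force: [0.1, 0.1, 0.8]
gripper_width: 0.448
grasp_force: 0.0
```

Emit:
{"op": "move_arm", "data": {"rows": [[0, 0, 0, 0, 0, 0, -0.4], [0, 0, 0, 0, 0, 0, -0.6], [0, 0, 0, 0, 0, 0, -1], [0, 0, 0, 0, 0, 0, -1], [0, 0, 0, 0, 0, 0, -1], [0, 0, 0, 0, 0, 0, -1]]}}

```text
time: 7.67
tool_pos: [0.4414, 0.2128, 0.0963]
tool_rot: [0.0, 0.969, 0.248, -0.001]
contact_force: [-0.9, 0.3, 4.6]
gripper_width: 0.197
grasp_force: 58.5
```

Emit:
{"op": "move_arm", "data": {"rows": [[0, 0, -1, 0, 0, 0, -1], [0, 0, -2, 0, 0, 0, -1], [0, 0, -4, 0, 0, 0, -1], [0, 0, -4, 0, 0, 0, -1], [0, 0, -4, 0, 0, 0, -1], [-1, 1.4, -2, 0, 0, 0, -1], [-1.9, 2.6, 0, 0, 0, 0, -1], [-1.9, 2.6, 0, 0, 0, 0, -1], [-1.9, 2.6, 0, 0, 0, 0, -1], [-1.9, 2.6, 0, 0, 0, 0, -1], [-1.1, 1.4, 0, 0, 0, 0, -1], [0, 0, 0, 0, 0, 0, -1]]}}

```text
time: 8.67
tool_pos: [0.4193, 0.0479, 0.2662]
tool_rot: [0.001, 0.969, 0.246, -0.002]
contact_force: [-0.3, 0.2, -0.8]
gripper_width: 0.199
grasp_force: 58.9
```

Emit:
{"op": "move_arm", "data": {"rows": [[-0.05, 2.5, 0, 0, 0, 0, -1], [-0.05, 3.3, 0, 0, 0, 0, -1], [-0.05, 3.3, 0, 0, 0, 0, -1], [-0.05, 3.3, 0, 0, 0, 0, -1], [-0.05, 3.3, 0, 0, 0, 0, -1], [-0.05, 3.3, 0, 0, 0, 0, -1], [-0.05, 3.3, 0, 0, 0, 0, -1], [-0.05, 3.3, 0, 0, 0, 0, -1], [-0.05, 2.8, 0, 0, 0, 0, -1], [0, 1.5, 0, 0, 0, 0, -1], [0, 0, 0, 0, 0, 0, -1], [0, 0, 0, 0, 0, 0, -1], [0, 0, 0, 0, 0, 0, -1]]}}

```text
time: 9.75
tool_pos: [0.5597, -0.2126, 0.2656]
tool_rot: [-0.0, 0.969, 0.249, -0.002]
contact_force: [-0.4, 0.2, -1.1]
gripper_width: 0.2
grasp_force: 59.0
```

```bash
cat > chk.py <<'E'
from h import *
from plant import manip
import sys
def station(k):
    p=np.load("store.npy");a=p[2]-np.pi/2+k*2*np.pi/5;return p,a,p[:2]+.06*np.array([np.cos(a),np.sin(a)])
def over(k,z,name=None):
    s=manip.state();p,a,w=station(k);print("t",s["time"].__round__(2),"tcp",s["tool_pos"].round(4),"F",s["contact_force"].round(1),"w",round(s["gripper_width"],3));goto(s,[*w,z],[-np.sin(a),np.cos(a)])
    f=manip.grab_frame("wrist")
    try:r=wring(f,p);print("ring",r[0][1],r[1].round(4),r[2].round(4),r[3].round(3))
    except Exception as e:print("noring")
    if name:cv2.imwrite(f"pics/{name}.png",f["img"])
    return f
E
python3 -c "
from chk import *
over(2,.1375,'w5')"
```

```text
t 9.75 tcp [ 0.5597 -0.2126  0.2656] F [-0.4  0.2 -1.1] w 0.2
shift cm [-0.1   0.84 12.81] turn z 0.1 tilt fix x,y deg [-0.06  0.21 -0.  ] j6 0.582
ring (56.386451721191406, 58.549068450927734) [ 0.5625 -0.2216] 0.0596 2.498
```

View pics/w5.png

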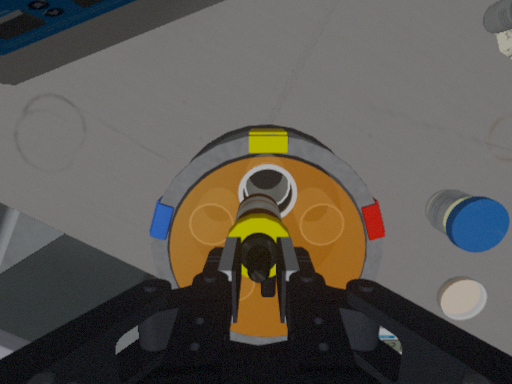

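Yellow is held upright. The window rim at (267,193) gives (0.5625, -0.2216), on the station.

Emit:
{"op": "move_arm", "data": {"rows": [[-0.1, 0.85, 0, 0, 0, 0, -1], [0, 0, 3, 0, 0, 0, -1], [0, 0, 2.6, 0, 0, 0, -1], [0, 0, 0, 0, 0, 0, -1], [0, 0, 0, 0, 0, 0, -1], [0, 0, 0, 0, 0, 0, -1]]}}

```text
time: 10.3
tool_pos: [0.5634, -0.2219, 0.2114]
tool_rot: [0.001, 0.969, 0.249, -0.001]
contact_force: [1.1, 0.1, -0.2]
gripper_width: 0.193
grasp_force: 59.0
```

```bash
python3 -c "
from chk import *
over(2,.1375)"
```

```text
t 10.3 tcp [ 0.5634 -0.2219  0.2114] F [ 1.1  0.1 -0.2] w 0.193
shift cm [-0.01 -0.18  7.39] turn z 0.0 tilt fix x,y deg [ 0.09  0.14 -0.  ] j6 0.572
ring (68.43260955810547, 71.72575378417969) [ 0.5624 -0.2216] 0.0595 2.498
```

Emit:
{"op": "move_arm", "data": {"rows": [[-0.1, -0.1, 2, 0, 0, 0, -1], [0, 0, 1.5, 0, 0, 0, -1], [0, 0, 1, 0, 0, 0, -1], [0, 0, 1, 0, 0, 0, -1], [0, 0, 1, 0, 0, 0, -1], [0, 0, 0.7, 0, 0, 0, -1], [0, 0, 0, 0, 0, 0, -1], [0, 0, 0, 0, 0, 0, -1], [0, 0, 0, 0, 0, 0, -1]]}}

```text
time: 11.1
tool_pos: [0.5618, -0.2218, 0.1386]
tool_rot: [0.001, 0.969, 0.248, -0.001]
contact_force: [-0.6, -0.3, 0.3]
gripper_width: 0.198
grasp_force: 59.0
```

Emit:
{"op": "move_arm", "data": {"rows": [[0, 0, 0, 0, 0, 0, 0], [0, 0, 0, 0, 0, 0, 0], [0, 0, 0, 0, 0, 0, 0], [0, 0, 0, 0, 0, 0, 0], [0, 0, 0, 0, 0, 0, 0], [0, 0, -2, 0, 0, 0, 0], [0, 0, -4, 0, 0, 0, 0], [0, 0, -4, 0, 0, 0, 0], [0, 0, -4, 0, 0, 0, 0], [0, 0, 0, 0, 0, 0, 0], [0, 0, 0, 0, 0, 0, 0]]}}

```text
time: 12.02
tool_pos: [0.5633, -0.2221, 0.2825]
tool_rot: [0.003, 0.969, 0.248, 0.001]
contact_force: [-0.2, 0.2, -0.9]
gripper_width: 0.499
grasp_force: 0.0
```

```bash
python3 -c "
from chk import *
f=over(2,.1375,'w6')
s=manip.state();p,a,w=station(2);goto(s,[p[0],p[1],.139],[-np.sin(a),np.cos(a)])"
```

```text
t 12.02 tcp [ 0.5633 -0.2221  0.2825] F [-0.2  0.2 -0.9] w 0.499
shift cm [-0.02 -0.28 14.5 ] turn z 0.0 tilt fix x,y deg [ 0.38 -0.05 -0.  ] j6 0.572
ring (53.78197479248047, 55.06639099121094) [ 0.5619 -0.2212] 0.0593 2.508
shift cm [-5.9  -0.11 14.03] turn z 0.0 tilt fix x,y deg [0.12 0.12 0.  ] j6 0.572
```

View pics/w6.png

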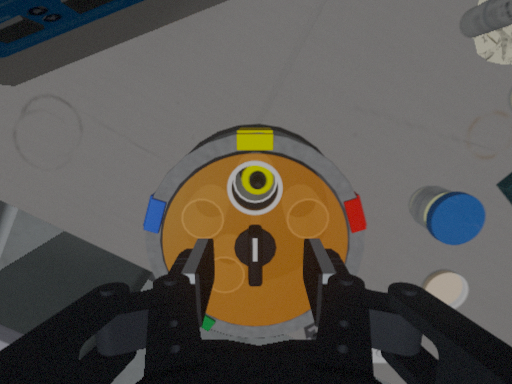

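Yellow has dropped into its cup, with its ring visible down inside the window at (258,180). Next is the knob, turning to blue.

Emit:
{"op": "move_arm", "data": {"rows": [[-3, -0.05, 1, 0, 0, 0, 0], [-2.9, -0.05, 1, 0, 0, 0, 0], [0, 0, 3, 0, 0, 0, 0], [0, 0, 3, 0, 0, 0, 0], [0, 0, 2.5, 0, 0, 0, 0], [0, 0, 1.5, 0, 0, 0, 0], [0, 0, 1, 0, 0, 0, 0], [0, 0, 0.8, 0, 0, 0, 0], [0, 0, 0, 0, 0, 0, 0], [0, 0, 0, 0, 0, 0, 0]]}}

```text
time: 12.9
tool_pos: [0.5091, -0.249, 0.1399]
tool_rot: [0.0, 0.969, 0.249, -0.002]
contact_force: [0.3, -0.2, 1.1]
gripper_width: 0.5
grasp_force: 0.0
```

Emit:
{"op": "move_arm", "data": {"rows": [[0, 0, 0, 0, 0, 0, -0.4], [0, 0, 0, 0, 0, 0, -0.7], [0, 0, 0, 0, 0, 0, -1], [0, 0, 0, 0, 0, 0, -1], [0, 0, 0, 0, 0, 0, -1], [0, 0, 0, 0, 0, 0, -1], [0, 0, 0, 0, 0, 0, -1]]}}

```text
time: 13.48
tool_pos: [0.5098, -0.2493, 0.1418]
tool_rot: [0.001, 0.969, 0.248, -0.001]
contact_force: [-2.5, 2.0, 6.6]
gripper_width: 0.143
grasp_force: 60.1
```

Emit:
{"op": "move_arm", "data": {"rows": [[0, 0, 0, 0, 0, -3, -1], [0, 0, 0, 0, 0, -6, -1], [0, 0, 0, 0, 0, -6, -1], [0, 0, 0, 0, 0, -6, -1], [0, 0, 0, 0, 0, -6, -1], [0, 0, 0, 0, 0, -6, -1], [0, 0, 0, 0, 0, -6, -1], [0, 0, 0, 0, 0, -6, -1], [0, 0, 0, 0, 0, -6, -1], [0, 0, 0, 0, 0, -6, -1], [0, 0, 0, 0, 0, -6, -1], [0, 0, 0, 0, 0, -6, -1], [0, 0, 0, 0, 0, -3, -1], [0, 0, 0, 0, 0, 0, -1], [0, 0, 0, 0, 0, 0, -1], [0, 0, 0, 0, 0, 0, -1]]}}

```text
time: 14.82
tool_pos: [0.5077, -0.2482, 0.1417]
tool_rot: [-0.003, 0.637, 0.77, -0.002]
contact_force: [-11.4, 6.6, 13.4]
gripper_width: 0.134
grasp_force: 61.3
```

```bash
python3 -c "
from chk import *
s=manip.state();p=np.load('store.npy');print(cover_tool(s,p)+np.pi,s['joint_pos'][5])
over(3,.1375);goto(s,[.477,.251,.27],[1,0])"
```

```text
3.770733987184597 -0.7720416135138283
t 14.82 tcp [ 0.5077 -0.2482  0.1417] F [-11.4   6.6  13.4] w 0.134
shift cm [5.84 0.2  0.43] turn z 0.0 tilt fix x,y deg [-0.43 -0.11 -0.  ] j6 -0.772
ring (108.73831939697266, 112.39274597167969) [ 0.4982 -0.1916] 0.059 3.781
shift cm [ 49.64   6.24 -12.77] turn z 10.8 tilt fix x,y deg [-0.43 -0.11 -0.  ] j6 -0.772
```

Emit:
{"op": "move_arm", "data": {"rows": [[0, 0, 0, 0, 0, 0, -0.3], [0, 0, 0, 0, 0, 0, 0], [0, 0, 0, 0, 0, 0, 0], [0, 0, 0, 0, 0, 0, 0], [0, 0, -2, 0, 0, 0, 0], [0, 0, -4, 0, 0, 0, 0], [0, 0, -4, 0, 0, 0, 0], [0, 0, -3, 0, 0, 0, 0], [0, 0, 0, 0, 0, 0, 0]]}}

```text
time: 15.62
tool_pos: [0.5126, -0.2508, 0.2793]
tool_rot: [0.007, 0.638, 0.77, -0.001]
contact_force: [0.0, -1.5, 1.0]
gripper_width: 0.5
grasp_force: 0.0
```

Emit:
{"op": "move_arm", "data": {"rows": [[3.1, -0.31, 0, 0, 0, 0, 0], [3.1, -0.31, 0, 0, 0, 0, 0], [3.1, -0.31, 0, 0, 0, 0, 0], [3.1, -0.31, 0, 0, 0, 0, 0], [3.1, -0.31, 0, 0, 0, 0, 0], [3.1, -0.31, 0, 0, 0, 0, 0], [3.1, -0.31, 0, 0, 0, 0, 0], [3.1, -0.31, 0, 0, 0, 0, 0], [3.1, -0.31, 0, 0, 0, 0, 0], [3.1, -0.31, 0, 0, 0, 0, 0], [3.1, 1.56, 0, 0, 0, 0, 0], [3.1, 1.56, 0, 0, 0, 0, 0], [3.1, 1.56, 0, 0, 0, 0, 0], [3.1, 1.56, 0, 0, 0, 0, 0], [3.1, 1.56, 0, 0, 0, 0, 0], [3.1, 1.56, 0, 0, 0, 0, 0], [0, 0, 0, 0, 0, 0, 0], [0, 0, 0, 0, 0, 0, 0]]}}

```text
time: 17.12
tool_pos: [0.4782, 0.2514, 0.2684]
tool_rot: [-0.001, 0.637, 0.771, -0.002]
contact_force: [0.4, 0.2, -0.7]
gripper_width: 0.5
grasp_force: 0.0
```

```bash
python3 -c "
from chk import *
f=over(3,.1375,'w7');pickle.dump(f,open('w7.pkl','wb'))
for c in HUE:
  for b in blobs(f,c,(0,0,512,384),amin=40)[:4]:
    x,y,W,H=b[2];print(c,b,ray(f,(x+W/2-.5,y+H/2-.5),.067).round(4),ray(f,b[1],.042).round(4))
"
```

```text
t 17.12 tcp [0.4782 0.2514 0.2684] F [ 0.4  0.2 -0.7] w 0.5
shift cm [-43.75  -6.31  13.19] turn z 0.2 tilt fix x,y deg [-0.27  0.09  0.  ] j6 0.156
noring
green (605, [309.2, 150.1], [293, 134, 34, 34]) [0.5245 0.2896 0.067 ] [0.5284 0.2879 0.042 ]
blue (12754, [265.7, 174.0], [206, 109, 134, 130]) [0.4924 0.2593 0.067 ] [0.4869 0.2529 0.042 ]
```

View pics/w7.png

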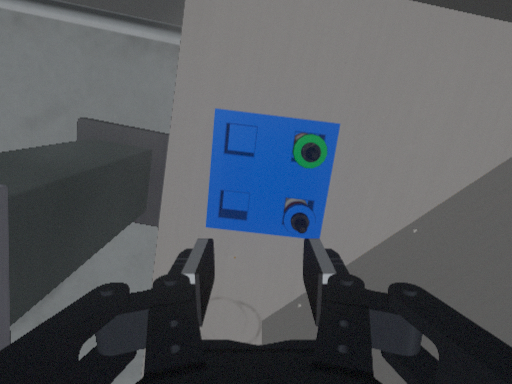

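Carrier has been knocked: green is now at (310,151), blue ring at (300,217), and the left-hand pockets are empty.

```bash
python3 -c "
from h import *
from plant import manip
f=pickle.load(open('w7.pkl','rb'));im=f['img']
g=cv2.cvtColor(im,cv2.COLOR_BGR2HSV);print(g[217,290],g[230,300],g[225,270])
b=ray(f,(299.5,216),.067);print(b, b-ray(f,(310,151),.067),'tip',ray(f,(300,224),.098),'green tip',ray(f,(312,154),.098))
# carrier axis from mask corners
m=cv2.inRange(g,(100,140,60),(125,255,255));c=max(cv2.findContours(m,0,1)[0],key=cv2.contourArea);r=cv2.minAreaRect(c);B=cv2.boxPoints(r);print([ray(f,u,.042)[:2].round(4) for u in B])
a=1.759;goto(manip.state(),[b[0],b[1],.135],[-np.sin(a),np.cos(a)])
cv2.imwrite('pics/w7c.png',cv2.resize(im[180:250,260:340],None,fx=6,fy=6))
"
```

```text
[108 210 165] [120  80  51] [108 211 173]
[0.53004555 0.21951389 0.067     ] [ 0.0049413 -0.0696876  0.       ] tip [0.52642795 0.22080038 0.098     ] green tip [0.52209351 0.28945378 0.098     ]
[array([0.4248, 0.1784]), array([0.4207, 0.3118]), array([0.5535, 0.3217]), array([0.5714, 0.1878])]
shift cm [-3.98  4.58 13.35] turn z 0.1 tilt fix x,y deg [-0.26  0.1  -0.  ] j6 0.156
```

View pics/w7c.png

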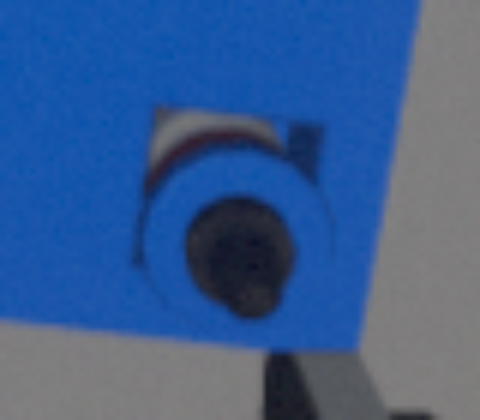

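Crop: blue ring centred at (299.5,221), bulb tip at (301.5,228).

```bash
python3 -c "
from h import *
from plant import manip
f=pickle.load(open('w7.pkl','rb'))
b=ray(f,(299.4,220.8),.067);print(b, b-ray(f,(309.5,150.5),.067),'tip',ray(f,(301.5,228),.098))
a=1.759;goto(manip.state(),[b[0],b[1],.135],[-np.sin(a),np.cos(a)])
"
```

```text
[0.53114643 0.21419238 0.067     ] [ 0.00665647 -0.07540491  0.        ] tip [0.52879494 0.21702969 0.098     ]
shift cm [-4.53  4.59 13.35] turn z 0.1 tilt fix x,y deg [-0.26  0.1  -0.  ] j6 0.156
```

Emit:
{"op": "move_arm", "data": {"rows": [[-2.2, 2.3, 1, 0, 0, 0, 0], [-2.25, 2.3, 2, 0, 0, 0, 0], [0, 0, 3, 0, 0, 0, 0], [0, 0, 3, 0, 0, 0, 0], [0, 0, 2.5, 0, 0, 0, 0], [0, 0, 1.3, 0, 0, 0, 0], [0, 0, 0.5, 0, 0, 0, 0], [0, 0, 0, 0, 0, 0, 0], [0, 0, 0, 0, 0, 0, 0]]}}

```text
time: 17.92
tool_pos: [0.5323, 0.2146, 0.1379]
tool_rot: [0.0, 0.638, 0.77, -0.001]
contact_force: [0.8, -0.1, 0.2]
gripper_width: 0.502
grasp_force: 0.0
```

```bash
python3 -c "
from chk import *
f=manip.grab_frame('wrist');pickle.dump(f,open('w8.pkl','wb'))
s=manip.state();print(s['tool_pos']);a=1.759;goto(s,[.5305,.2150,.0975],[-np.sin(a),np.cos(a)])
cv2.imwrite('pics/w8.png',f['img'][80:330,110:450])"
```

```text
[0.53265298 0.21494233 0.13853096]
shift cm [ 0.05 -0.21  4.1 ] turn z -0.0 tilt fix x,y deg [0.02 0.05 0.  ] j6 0.067
```

View pics/w8.png

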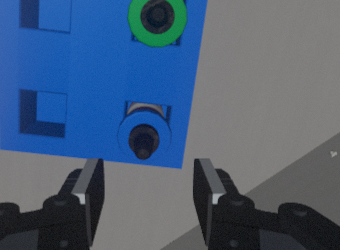

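```bash
python3 -c "
from chk import *
f=pickle.load(open('w8.pkl','rb'))
print(ray(f,(255,214),.067),'tip',ray(f,(254,236),.098),'green',blobs(f,'green',(0,0,512,384))[0],ray(f,(267,95),.067))
for z in (.067,.098):print(proj(f,[.5305,.215,z]))
g=f['img'][:,:,0].astype(int);
print([c[1:] for c in blobs(f,'green',(0,0,512,384))])"
```

```text
[0.53106209 0.21758006 0.067     ] tip [0.5313379  0.21480627 0.098     ] green (1941, [266.9, 95.4], [238, 65, 59, 62]) [0.52463015 0.29033935 0.067     ]
[253.40932442 217.59734561]
[252.56727966 235.41226915]
[([266.9, 95.4], [238, 65, 59, 62])]
```

Emit:
{"op": "move_arm", "data": {"rows": [[0.1, -0.1, 1, 0, 0, 0, -0.1], [0, 0, 1.2, 0, 0, 0, -0.1], [0, 0, 1, 0, 0, 0, -0.1], [0, 0, 0.7, 0, 0, 0, -0.1], [0, 0, 0, 0, 0, 0, -0.1], [0, 0, 0, 0, 0, 0, -0.1]]}}

```text
time: 18.47
tool_pos: [0.5294, 0.2154, 0.0961]
tool_rot: [-0.001, 0.638, 0.77, -0.002]
contact_force: [-0.3, -0.8, 0.4]
gripper_width: 0.45
grasp_force: 0.0
```

Emit:
{"op": "move_arm", "data": {"rows": [[0, 0, 0, 0, 0, 0, -0.4], [0, 0, 0, 0, 0, 0, -0.6], [0, 0, 0, 0, 0, 0, -1], [0, 0, 0, 0, 0, 0, -1], [0, 0, 0, 0, 0, 0, -1], [0, 0, 0, 0, 0, 0, -1]]}}

```text
time: 18.97
tool_pos: [0.5306, 0.2156, 0.0979]
tool_rot: [-0.0, 0.638, 0.77, -0.001]
contact_force: [-0.0, -0.4, 1.2]
gripper_width: 0.194
grasp_force: 58.6
```

Emit:
{"op": "move_arm", "data": {"rows": [[0, 0, -1, 0, 0, 0, -1], [0, 0, -2, 0, 0, 0, -1], [0, 0, -4, 0, 0, 0, -1], [0, 0, -4, 0, 0, 0, -1], [0, 0, -4, 0, 0, 0, -1], [-1.2, -1.2, -2, 0, 0, 0, -1], [-2.4, -2.35, 0, 0, 0, 0, -1], [-2.4, -2.35, 0, 0, 0, 0, -1], [-2.4, -2.35, 0, 0, 0, 0, -1], [-2.4, -2.35, 0, 0, 0, 0, -1], [-2.4, -2.35, 0, 0, 0, 0, -1], [-1, -1, 0, 0, 0, 0, -1], [0, 0, 0, 0, 0, 0, -1]]}}

```text
time: 20.05
tool_pos: [0.4189, 0.0485, 0.2683]
tool_rot: [-0.0, 0.639, 0.769, -0.002]
contact_force: [-0.9, -0.2, -0.5]
gripper_width: 0.195
grasp_force: 59.1
```

Emit:
{"op": "move_arm", "data": {"rows": [[-2, 0.3, 0, 0, 0, 0, -1], [-3.1, 0.4, 0, 0, 0, 0, -1], [-3.1, 0.4, 0, 0, 0, 0, -1], [-3.1, 0.4, 0, 0, 0, 0, -1], [-3.1, 0.4, 0, 0, 0, 0, -1], [-3.1, 0.4, 0, 0, 0, 0, -1], [-3.1, 0.4, 0, 0, 0, 0, -1], [-3.1, 0.4, 0, 0, 0, 0, -1], [-1.4, 0.1, 0, 0, 0, 0, -1], [0, 0, 0, 0, 0, 0, -1], [0, 0, 0, 0, 0, 0, -1], [0, 0, 0, 0, 0, 0, -1]]}}

```text
time: 21.05
tool_pos: [0.4985, -0.1891, 0.2679]
tool_rot: [-0.001, 0.637, 0.771, -0.001]
contact_force: [0.5, 0.7, -0.4]
gripper_width: 0.195
grasp_force: 59.1
```

```bash
python3 -c "
from chk import *
over(3,.138,'w9')"
```

```text
t 21.05 tcp [ 0.4985 -0.1891  0.2679] F [ 0.5  0.7 -0.4] w 0.195
shift cm [-0.13  0.03 12.99] turn z 0.1 tilt fix x,y deg [-0.2  0.  -0. ] j6 -0.69
ring (56.670188903808594, 58.14308547973633) [ 0.4982 -0.1915] 0.0591 3.78
```

Emit:
{"op": "move_arm", "data": {"rows": [[-0.2, 0, 3, 0, 0, 0, -1], [0, 0, 3, 0, 0, 0, -1], [0, 0, 2, 0, 0, 0, -1], [0, 0, 1.5, 0, 0, 0, -1], [0, 0, 1, 0, 0, 0, -1], [0, 0, 1, 0, 0, 0, -1], [0, 0, 1, 0, 0, 0, -1], [0, 0, 0.4, 0, 0, 0, -1], [0, 0, 0, 0, 0, 0, -1], [0, 0, 0, 0, 0, 0, -1], [0, 0, 0, 0, 0, 0, -1]]}}

```text
time: 22.02
tool_pos: [0.4991, -0.1929, 0.14]
tool_rot: [0.0, 0.638, 0.77, -0.001]
contact_force: [-0.4, 0.3, -0.4]
gripper_width: 0.195
grasp_force: 59.1
```

Emit:
{"op": "move_arm", "data": {"rows": [[0.2, -0.05, 0.2, 0, 0, 0, -1], [0, 0, 0, 0, 0, 0, -1], [0, 0, 0, 0, 0, 0, -1]]}}

```text
time: 22.27
tool_pos: [0.4977, -0.1907, 0.1373]
tool_rot: [-0.0, 0.638, 0.77, -0.002]
contact_force: [-0.1, 0.2, 0.6]
gripper_width: 0.195
grasp_force: 59.1
```

Emit:
{"op": "move_arm", "data": {"rows": [[0, 0, 0, 0, 0, 0, 0], [0, 0, 0, 0, 0, 0, 0], [0, 0, 0, 0, 0, 0, 0], [0, 0, 0, 0, 0, 0, 0], [0, 0, 0, 0, 0, 0, 0], [0, 0, -2, 0, 0, 0, 0], [0, 0, -4, 0, 0, 0, 0], [0, 0, -4, 0, 0, 0, 0], [0, 0, -4, 0, 0, 0, 0], [0, 0, 0, 0, 0, 0, 0], [0, 0, 0, 0, 0, 0, 0]]}}

```text
time: 23.18
tool_pos: [0.4995, -0.1913, 0.2811]
tool_rot: [0.003, 0.638, 0.77, -0.001]
contact_force: [-0.0, 0.1, -0.9]
gripper_width: 0.502
grasp_force: 0.0
```

```bash
python3 -c "
from chk import *
f=over(3,.138,'w10')
s=manip.state();p,a,w=station(3);goto(s,[p[0],p[1],.14],[-np.sin(a),np.cos(a)])"
```

```text
t 23.18 tcp [ 0.4995 -0.1913  0.2811] F [-0.   0.1 -0.9] w 0.502
shift cm [ 0.18 -0.11 14.31] turn z 0.0 tilt fix x,y deg [0.14 0.33 0.  ] j6 -0.691
ring (54.642066955566406, 55.692588806152344) [ 0.4977 -0.1912] 0.0595 3.787
shift cm [-5.95  0.04 13.83] turn z 0.0 tilt fix x,y deg [-0.09  0.15 -0.  ] j6 -0.691
```

View pics/w10.png

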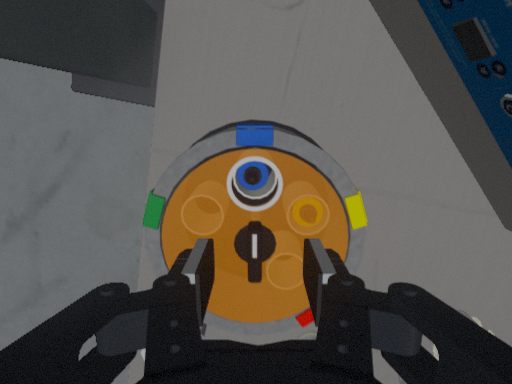

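Blue is down in its cup, ring seen in the window at (253,177), and yellow shows through the cover at (308,212). Now to green.

Emit:
{"op": "move_arm", "data": {"rows": [[-3, 0, 1, 0, 0, 0, 0], [-2.95, 0, 1, 0, 0, 0, 0], [0, 0, 3, 0, 0, 0, 0], [0, 0, 3, 0, 0, 0, 0], [0, 0, 2.5, 0, 0, 0, 0], [0, 0, 1.5, 0, 0, 0, 0], [0, 0, 1, 0, 0, 0, 0], [0, 0, 0.7, 0, 0, 0, 0], [0, 0, 0, 0, 0, 0, 0], [0, 0, 0, 0, 0, 0, 0]]}}

```text
time: 24.07
tool_pos: [0.5088, -0.2491, 0.1401]
tool_rot: [-0.001, 0.638, 0.77, -0.002]
contact_force: [-0.1, -0.6, 0.1]
gripper_width: 0.499
grasp_force: 0.0
```

Emit:
{"op": "move_arm", "data": {"rows": [[0, 0, 0, 0, 0, 0, -0.4], [0, 0, 0, 0, 0, 0, -0.7], [0, 0, 0, 0, 0, 0, -1], [0, 0, 0, 0, 0, 0, -1], [0, 0, 0, 0, 0, 0, -1], [0, 0, 0, 0, 0, 0, -1], [0, 0, 0, 0, 0, 0, -1]]}}

```text
time: 24.65
tool_pos: [0.5079, -0.2499, 0.1419]
tool_rot: [-0.001, 0.638, 0.77, -0.003]
contact_force: [-7.5, -0.8, 6.9]
gripper_width: 0.139
grasp_force: 60.3
```

Emit:
{"op": "move_arm", "data": {"rows": [[0, 0, 0, 0, 0, -3, -1], [0, 0, 0, 0, 0, -6, -1], [0, 0, 0, 0, 0, -6, -1], [0, 0, 0, 0, 0, -6, -1], [0, 0, 0, 0, 0, -6, -1], [0, 0, 0, 0, 0, -6, -1], [0, 0, 0, 0, 0, -6, -1], [0, 0, 0, 0, 0, -6, -1], [0, 0, 0, 0, 0, -6, -1], [0, 0, 0, 0, 0, -6, -1], [0, 0, 0, 0, 0, -6, -1], [0, 0, 0, 0, 0, -6, -1], [0, 0, 0, 0, 0, -3, -1], [0, 0, 0, 0, 0, 0, -1], [0, 0, 0, 0, 0, 0, -1], [0, 0, 0, 0, 0, 0, -1]]}}

```text
time: 25.98
tool_pos: [0.5076, -0.2502, 0.1419]
tool_rot: [-0.003, 0.063, 0.998, -0.002]
contact_force: [-9.3, -2.1, 5.5]
gripper_width: 0.138
grasp_force: 60.4
```

```bash
python3 -c "
from chk import *
s=manip.state();p=np.load('store.npy');print(cover_tool(s,p)+np.pi,s['joint_pos'][5])
over(4,.1375)"
```

```text
5.026984465477849 -2.0292275206497905
t 25.98 tcp [ 0.5076 -0.2502  0.1419] F [-9.3 -2.1  5.5] w 0.138
shift cm [5.79 0.12 0.47] turn z 0.0 tilt fix x,y deg [-0.27 -0.31  0.  ] j6 -2.029
ring (96.70792388916016, 108.64323425292969) [ 0.4526 -0.2435] 0.0575 5.051
```

Emit:
{"op": "move_arm", "data": {"rows": [[0, 0, 0, 0, 0, 0, -0.3], [0, 0, 0, 0, 0, 0, 0], [0, 0, 0, 0, 0, 0, 0], [0, 0, 0, 0, 0, 0, 0], [0, 0, -2, 0, 0, 0, 0], [0, 0, -4, 0, 0, 0, 0], [0, 0, -4, 0, 0, 0, 0], [0, 0, -3, 0, 0, 0, 0], [0, 0, 0, 0, 0, 0, 0]]}}

```text
time: 26.78
tool_pos: [0.5122, -0.2506, 0.2794]
tool_rot: [0.005, 0.063, 0.998, -0.004]
contact_force: [0.9, 0.5, 0.8]
gripper_width: 0.495
grasp_force: 0.0
```

Emit:
{"op": "move_arm", "data": {"rows": [[1.25, 2.87, 0, 0, 0, 0, 0], [1.25, 2.87, 0, 0, 0, 0, 0], [1.25, 2.87, 0, 0, 0, 0, 0], [1.25, 2.87, 0, 0, 0, 0, 0], [1.25, 2.87, 0, 0, 0, 0, 0], [1.25, 2.87, 0, 0, 0, 0, 0], [1.25, 2.87, 0, 0, 0, 0, 0], [1.25, 2.87, 0, 0, 0, 0, 0], [1.25, 2.87, 0, 0, 0, 0, 0], [1.25, 2.87, 0, 0, 0, 0, 0], [-0.92, 3.14, 0, 0, 0, 0, 0], [-0.92, 3.14, 0, 0, 0, 0, 0], [-0.92, 3.14, 0, 0, 0, 0, 0], [-0.92, 3.14, 0, 0, 0, 0, 0], [-0.92, 3.14, 0, 0, 0, 0, 0], [-0.92, 3.14, 0, 0, 0, 0, 0], [-0.92, 3.14, 0, 0, 0, 0, 0], [-0.92, 3.14, 0, 0, 0, 0, 0], [0, 0, 0, 0, 0, 0, 0], [0, 0, 0, 0, 0, 0, 0]]}}

```text
time: 28.45
tool_pos: [0.5258, 0.2928, 0.2681]
tool_rot: [-0.002, 0.062, 0.998, -0.001]
contact_force: [-0.0, 0.4, -0.8]
gripper_width: 0.499
grasp_force: 0.0
```

```bash
cat > gr.py <<'E'
from chk import *
f=manip.grab_frame('wrist');s=manip.state();print(s["time"],s["tool_pos"])
x,y,W,H=blobs(f,'green',(0,0,512,384),amin=40)[0][2];b=ray(f,(x+W/2-.5,y+H/2-.5),.067);print(x,y,W,H,b)
p,a,w=station(4);goto(s,[b[0],b[1],.135],[-np.sin(a),np.cos(a)])
E
python3 gr.py
```

```text
28.5 [0.52565121 0.29184347 0.26844393]
239 161 33 33 [0.52387111 0.28888279 0.067     ]
shift cm [ 0.09 -0.28 13.35] turn z 0.1 tilt fix x,y deg [-0.16 -0.22 -0.  ] j6 -1.062
```

Emit:
{"op": "move_arm", "data": {"rows": [[0.1, -0.25, 2, 0, 0, 0, 0], [0, 0, 3, 0, 0, 0, 0], [0, 0, 3, 0, 0, 0, 0], [0, 0, 2.5, 0, 0, 0, 0], [0, 0, 1.8, 0, 0, 0, 0], [0, 0, 1, 0, 0, 0, 0], [0, 0, 0, 0, 0, 0, 0], [0, 0, 0, 0, 0, 0, 0], [0, 0, 0, 0, 0, 0, 0]]}}

```text
time: 29.25
tool_pos: [0.5252, 0.289, 0.1382]
tool_rot: [0.0, 0.063, 0.998, -0.0]
contact_force: [0.6, -0.3, 0.5]
gripper_width: 0.502
grasp_force: 0.0
```

```bash
python3 gr.py
```

```text
29.3 [0.525346   0.28916785 0.13850747]
232 189 53 53 [0.52391078 0.2887626  0.067     ]
shift cm [ 0.14 -0.06  0.35] turn z 0.0 tilt fix x,y deg [-0.01  0.03 -0.  ] j6 -1.065
```

Emit:
{"op": "move_arm", "data": {"rows": [[0.05, 0, 1, 0, 0, 0, -0.1], [0, 0, 1.2, 0, 0, 0, -0.1], [0, 0, 1, 0, 0, 0, -0.1], [0, 0, 0.7, 0, 0, 0, -0.1], [0, 0, 0, 0, 0, 0, -0.1], [0, 0, 0, 0, 0, 0, -0.1]]}}

```text
time: 29.8
tool_pos: [0.5228, 0.2887, 0.0958]
tool_rot: [-0.003, 0.063, 0.998, -0.001]
contact_force: [0.6, 0.5, -0.8]
gripper_width: 0.45
grasp_force: 0.0
```

Emit:
{"op": "move_arm", "data": {"rows": [[0, 0, 0, 0, 0, 0, -0.4], [0, 0, 0, 0, 0, 0, -0.6], [0, 0, 0, 0, 0, 0, -1], [0, 0, 0, 0, 0, 0, -1], [0, 0, 0, 0, 0, 0, -1], [0, 0, 0, 0, 0, 0, -1]]}}

```text
time: 30.3
tool_pos: [0.524, 0.2891, 0.0978]
tool_rot: [-0.001, 0.063, 0.998, -0.001]
contact_force: [-0.5, 0.3, 1.8]
gripper_width: 0.195
grasp_force: 58.6
```

Emit:
{"op": "move_arm", "data": {"rows": [[0, 0, -1, 0, 0, 0, -1], [0, 0, -2, 0, 0, 0, -1], [0, 0, -4, 0, 0, 0, -1], [0, 0, -4, 0, 0, 0, -1], [0, 0, -4, 0, 0, 0, -1], [0.5, -1.8, -2, 0, 0, 0, -1], [0.95, -3.2, 0, 0, 0, 0, -1], [0.95, -3.2, 0, 0, 0, 0, -1], [0.95, -3.2, 0, 0, 0, 0, -1], [0.95, -3.2, 0, 0, 0, 0, -1], [0.95, -3.2, 0, 0, 0, 0, -1], [0.95, -3.2, 0, 0, 0, 0, -1], [0.95, -3.2, 0, 0, 0, 0, -1], [0.2, -0.8, 0, 0, 0, 0, -1], [0, 0, 0, 0, 0, 0, -1]]}}

```text
time: 31.55
tool_pos: [0.4191, 0.049, 0.2684]
tool_rot: [-0.001, 0.065, 0.998, -0.001]
contact_force: [-0.5, 0.5, 0.2]
gripper_width: 0.197
grasp_force: 59.1
```

Emit:
{"op": "move_arm", "data": {"rows": [[-0.5, -2.2, 0, 0, 0, 0, -1], [-0.73, -3.2, 0, 0, 0, 0, -1], [-0.73, -3.2, 0, 0, 0, 0, -1], [-0.73, -3.2, 0, 0, 0, 0, -1], [-0.73, -3.2, 0, 0, 0, 0, -1], [-0.73, -3.2, 0, 0, 0, 0, -1], [-0.73, -3.2, 0, 0, 0, 0, -1], [-0.73, -3.2, 0, 0, 0, 0, -1], [-0.73, -3.2, 0, 0, 0, 0, -1], [-0.3, -0.8, 0, 0, 0, 0, -1], [0, 0, 0, 0, 0, 0, -1], [0, 0, 0, 0, 0, 0, -1], [0, 0, 0, 0, 0, 0, -1]]}}

```text
time: 32.63
tool_pos: [0.45, -0.2402, 0.2681]
tool_rot: [-0.002, 0.062, 0.998, -0.0]
contact_force: [0.3, 0.7, -0.2]
gripper_width: 0.196
grasp_force: 59.1
```

```bash
python3 -c "
from chk import *
p=np.load('store.npy');p[:2]=.5093,-.2494;np.save('store.npy',p)
over(4,.138)"
```

```text
t 32.63 tcp [ 0.45   -0.2402  0.2681] F [ 0.3  0.7 -0.2] w 0.196
shift cm [-0.04 -0.15 13.01] turn z 0.1 tilt fix x,y deg [-0.06 -0.18 -0.  ] j6 -2.081
ring (14.584097862243652, 36.299922943115234) [ 0.4495 -0.2626] 0.0612 5.371
```

Emit:
{"op": "move_arm", "data": {"rows": [[0, -0.2, 3, 0, 0, 0, -1], [0, 0, 3, 0, 0, 0, -1], [0, 0, 2, 0, 0, 0, -1], [0, 0, 1.5, 0, 0, 0, -1], [0, 0, 1, 0, 0, 0, -1], [0, 0, 1, 0, 0, 0, -1], [0, 0, 0.3, 0, 0, 0, -1], [0, 0, 0, 0, 0, 0, -1], [0, 0, 0, 0, 0, 0, -1], [0, 0, 0, 0, 0, 0, -1]]}}

```text
time: 33.52
tool_pos: [0.4496, -0.2443, 0.1516]
tool_rot: [-0.001, 0.063, 0.998, -0.002]
contact_force: [0.3, -0.3, -0.5]
gripper_width: 0.193
grasp_force: 59.1
```

```bash
python3 -c "
from chk import *
over(4,.138,'w11')"
```

```text
t 33.52 tcp [ 0.4496 -0.2443  0.1516] F [ 0.3 -0.3 -0.5] w 0.193
shift cm [0.02 0.25 1.36] turn z 0.0 tilt fix x,y deg [-0.18 -0.05  0.  ] j6 -2.085
ring (10.513814926147461, 34.68308639526367) [ 0.4739 -0.2476] 0.0354 5.102
```

View pics/w11.png

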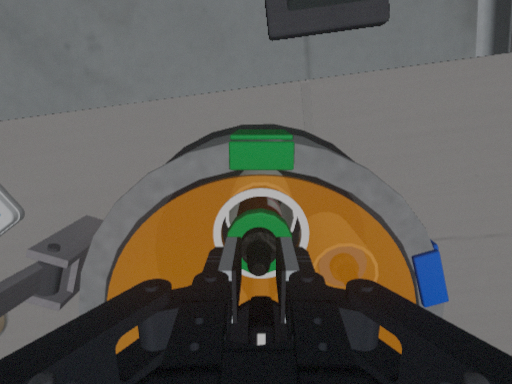

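The green bottle at (260,240) is in the white window rim centred at (261,232), with the body already through it.

Emit:
{"op": "move_arm", "data": {"rows": [[0, 0.2, 0.5, 0, 0, 0, -1], [0, 0, 0.8, 0, 0, 0, -1], [0, 0, 0, 0, 0, 0, -1], [0, 0, 0, 0, 0, 0, -1], [0, 0, 0, 0, 0, 0, -1]]}}

```text
time: 33.98
tool_pos: [0.449, -0.2418, 0.1369]
tool_rot: [-0.002, 0.063, 0.998, -0.001]
contact_force: [-0.1, 0.3, -0.5]
gripper_width: 0.199
grasp_force: 59.1
```

Emit:
{"op": "move_arm", "data": {"rows": [[0, 0, 0, 0, 0, 0, 0], [0, 0, 0, 0, 0, 0, 0], [0, 0, 0, 0, 0, 0, 0], [0, 0, 0, 0, 0, 0, 0], [0, 0, 0, 0, 0, 0, 0], [0, 0, -2, 0, 0, 0, 0], [0, 0, -4, 0, 0, 0, 0], [0, 0, -4, 0, 0, 0, 0], [0, 0, -4, 0, 0, 0, 0], [0, 0, 0, 0, 0, 0, 0], [0, 0, 0, 0, 0, 0, 0]]}}

```text
time: 34.9
tool_pos: [0.4509, -0.2426, 0.2813]
tool_rot: [0.002, 0.063, 0.998, -0.003]
contact_force: [-0.0, 0.0, -0.8]
gripper_width: 0.496
grasp_force: 0.0
```

```bash
python3 -c "
from chk import *
f=over(4,.138,'w12');
p,a,w=station(4);s=manip.state()
for b in blobs(f,'green',(0,0,512,384),amin=40)[:3]:print(b,ray(f,b[1],.067)[:2],w)
goto(s,[p[0],p[1],.14],[-np.sin(a),np.cos(a)])"
```

```text
t 34.9 tcp [ 0.4509 -0.2426  0.2813] F [-0.   0.  -0.8] w 0.496
shift cm [ 0.18  0.15 14.33] turn z 0.0 tilt fix x,y deg [-0.33  0.21 -0.  ] j6 -2.082
ring (51.489925384521484, 55.93795394897461) [ 0.4507 -0.2431] 0.059 5.046
(737, [259.2, 132.6], [241, 122, 37, 22]) [ 0.40706662 -0.23742644] [ 0.44977995 -0.24182614]
(424, [259.9, 172.8], [245, 160, 31, 28]) [ 0.4492111  -0.24201718] [ 0.44977995 -0.24182614]
shift cm [-5.99  0.05 13.84] turn z 0.0 tilt fix x,y deg [-0.19 -0.04  0.  ] j6 -2.082
```

Green ring at (260,173) matches the cup position. Now grip the knob and turn back to blank (-288°).

Emit:
{"op": "move_arm", "data": {"rows": [[-3, 0.05, 1, 0, 0, 0, 0], [-3, 0, 1, 0, 0, 0, 0], [0, 0, 3, 0, 0, 0, 0], [0, 0, 3, 0, 0, 0, 0], [0, 0, 2.5, 0, 0, 0, 0], [0, 0, 1.5, 0, 0, 0, 0], [0, 0, 1, 0, 0, 0, 0], [0, 0, 0.7, 0, 0, 0, 0], [0, 0, 0, 0, 0, 0, 0], [0, 0, 0, 0, 0, 0, 0]]}}

```text
time: 35.78
tool_pos: [0.5088, -0.249, 0.1401]
tool_rot: [-0.002, 0.063, 0.998, -0.001]
contact_force: [-0.9, -0.5, 0.9]
gripper_width: 0.503
grasp_force: 0.0
```

Emit:
{"op": "move_arm", "data": {"rows": [[0, 0, 0, 0, 0, 0, -0.4], [0, 0, 0, 0, 0, 0, -0.7], [0, 0, 0, 0, 0, 0, -1], [0, 0, 0, 0, 0, 0, -1], [0, 0, 0, 0, 0, 0, -1], [0, 0, 0, 0, 0, 0, -1], [0, 0, 0, 0, 0, 0, -1]]}}

```text
time: 36.37
tool_pos: [0.5094, -0.2504, 0.1419]
tool_rot: [-0.0, 0.063, 0.998, -0.003]
contact_force: [-1.5, -5.3, 3.3]
gripper_width: 0.14
grasp_force: 61.7
```

Emit:
{"op": "move_arm", "data": {"rows": [[0, 0, 0, 0, 0, 3, -1], [0, 0, 0, 0, 0, 6, -1], [0, 0, 0, 0, 0, 6, -1], [0, 0, 0, 0, 0, 6, -1], [0, 0, 0, 0, 0, 6, -1], [0, 0, 0, 0, 0, 6, -1], [0, 0, 0, 0, 0, 6, -1], [0, 0, 0, 0, 0, 6, -1], [0, 0, 0, 0, 0, 6, -1], [0, 0, 0, 0, 0, 6, -1], [0, 0, 0, 0, 0, 6, -1], [0, 0, 0, 0, 0, 6, -1], [0, 0, 0, 0, 0, 6, -1], [0, 0, 0, 0, 0, 6, -1], [0, 0, 0, 0, 0, 6, -1], [0, 0, 0, 0, 0, 3, -1], [0, 0, 0, 0, 0, 0, -1], [0, 0, 0, 0, 0, 0, -1]]}}

```text
time: 37.87
tool_pos: [0.5078, -0.2517, 0.1419]
tool_rot: [0.001, 0.751, 0.661, -0.004]
contact_force: [-9.4, -9.5, 6.4]
gripper_width: 0.136
grasp_force: 62.0
```

```bash
python3 -c "
from chk import *
s=manip.state();p=np.load('store.npy');print(cover_tool(s,p),s['joint_pos'],s['contact_force'])"
```

```text
0.3137234491056615 [-0.58734694  0.00753522  1.84588934 -0.00935103  1.28831058 -0.45771891] [-9.4024013  -9.54304891  6.36728595]
```

Emit:
{"op": "move_arm", "data": {"rows": [[0, 0, 0, 0, 0, 4, -1], [0, 0, 0, 0, 0, 6, -1], [0, 0, 0, 0, 0, 6, -1], [0, 0, 0, 0, 0, 6, -1], [0, 0, 0, 0, 0, 6, -1], [0, 0, 0, 0, 0, 6, -1], [0, 0, 0, 0, 0, 6, -1], [0, 0, 0, 0, 0, 6, -1], [0, 0, 0, 0, 0, 6, -1], [0, 0, 0, 0, 0, 6, -1], [0, 0, 0, 0, 0, 6, -1], [0, 0, 0, 0, 0, 6, -1], [0, 0, 0, 0, 0, 6, -1], [0, 0, 0, 0, 0, 6, -1], [0, 0, 0, 0, 0, 6, -1], [0, 0, 0, 0, 0, 6, -1], [0, 0, 0, 0, 0, 6, -1], [0, 0, 0, 0, 0, 4, -1], [0, 0, 0, 0, 0, 0, -1], [0, 0, 0, 0, 0, 0, -1]]}}

```text
time: 39.53
tool_pos: [0.5066, -0.2497, 0.1418]
tool_rot: [0.002, 0.983, -0.184, -0.004]
contact_force: [-13.8, -0.4, 11.8]
gripper_width: 0.134
grasp_force: 62.9
```

```bash
python3 -c "
from chk import *
s=manip.state();p=np.load('store.npy');print(cover_tool(s,p),s['tool_pos'],s['joint_pos'],s['contact_force'])"
```

```text
1.6403996407310348 [ 0.50658658 -0.24970947  0.14184914] [-0.58637482  0.00649011  1.84704397 -0.00749739  1.29426436  1.35759368] [-13.79739899  -0.4051685   11.78715102]
```

Emit:
{"op": "move_arm", "data": {"rows": [[0, 0, 0, 0, 0, 4, -1], [0, 0, 0, 0, 0, 6, -1], [0, 0, 0, 0, 0, 6, -1], [0, 0, 0, 0, 0, 6, -1], [0, 0, 0, 0, 0, 6, -1], [0, 0, 0, 0, 0, 6, -1], [0, 0, 0, 0, 0, 6, -1], [0, 0, 0, 0, 0, 6, -1], [0, 0, 0, 0, 0, 6, -1], [0, 0, 0, 0, 0, 6, -1], [0, 0, 0, 0, 0, 6, -1], [0, 0, 0, 0, 0, 6, -1], [0, 0, 0, 0, 0, 6, -1], [0, 0, 0, 0, 0, 6, -1], [0, 0, 0, 0, 0, 6, -1], [0, 0, 0, 0, 0, 4, -1], [0, 0, 0, 0, 0, 2, -1], [0, 0, 0, 0, 0, 0, -1], [0, 0, 0, 0, 0, 0, -1], [0, 0, 0, 0, 0, 0, -1]]}}

```text
time: 41.2
tool_pos: [0.5086, -0.2489, 0.1419]
tool_rot: [-0.002, -0.536, 0.845, 0.0]
contact_force: [-5.7, 1.6, 8.6]
gripper_width: 0.134
grasp_force: 62.3
```

```bash
python3 -c "
from chk import *
s=manip.state();p=np.load('store.npy');print(cover_tool(s,p),s['tool_pos'],s['joint_pos'],s['contact_force'])"
```

```text
0.0002059370275331318 [ 0.50859815 -0.24893077  0.14187893] [-0.58505127  0.00720338  1.84625637 -0.00343637  1.29042251  2.99802203] [-5.74997716  1.55018876  8.59080362]
```

Emit:
{"op": "move_arm", "data": {"rows": [[0, 0, 0, 0, 0, 0, -0.3], [0, 0, 0, 0, 0, 0, 0], [0, 0, 0, 0, 0, 0, 0], [0, 0, 0, 0, 0, 0, 0], [0, 0, -2, 0, 0, 0, 0], [0, 0, -4, 0, 0, 0, 0], [0, 0, -4, 0, 0, 0, 0], [0, 0, -4, 0, 0, 0, 0], [0, 0, -2, 0, 0, 0, -0.5], [0, 0, 0, 0, 0, 0, -1], [0, 0, 0, 0, 0, 0, -1], [0, 0, 0, 0, 0, 0, -1]]}}

```text
time: 42.2
tool_pos: [0.5088, -0.2483, 0.2984]
tool_rot: [-0.002, -0.536, 0.844, 0.001]
contact_force: [-0.4, -0.2, 0.1]
gripper_width: 0.002
grasp_force: 0.0
```

```bash
python3 -c "
from chk import *
s=manip.state();print(s['tool_pos'],s['joint_pos'][5]);p=np.load('store.npy')
u=np.array([-.425,-.905]);h=p[:2]+.124*u
goto(s,[*(p[:2]+.2*u),.29],[.905,-.425])
for n in('wrist','top','scene'):
  f=manip.grab_frame(n);pickle.dump(f,open('L_%s.pkl'%n,'wb'));cv2.imwrite('pics/L_%s.png'%n,f['img'])
  print(n,'hinge px',proj(f,[*h,.115]),'up',proj(f,[*h,.195]))
  if n=='wrist':print(wring(f,p))
  c=proj(f,[*h,.16]);b=[int(max(0,c[0]-60)),int(max(0,c[1]-60)),int(c[0]+60),int(c[1]+60)]
  for q in blobs(f,'red',b)[:4]:
    x=ray(f,q[1],.185);print(q,'r',(x[:2]-p[:2])@u,'t',(x[:2]-p[:2])@[.905,-.425])
"
```

```text
[ 0.50880816 -0.24828009  0.29844484] 2.997799058622136
shift cm [20.07 -0.12  0.89] turn z -0.1 tilt fix x,y deg [ 0.25 -0.13  0.  ] j6 2.998
wrist hinge px [258.05663821  44.53797861] up [258.45383835  18.39549208]
(((257.7649230957031, 118.33989715576172), (55.17852783203125, 56.023624420166016), 80.98149108886719), array([ 0.48386902, -0.30449953]), np.float64(0.06068519254421757), np.float64(0.008313664106234242))
(21, [273.1, 1.6], [271, 0, 5, 5]) r 0.13652500413747778 t -0.009764269210525749
(21, [242.2, 1.6], [240, 0, 6, 5]) r 0.13654390563127167 t 0.01068847552592242
top hinge px [325.07224583 187.13948135] up [327.92682403 176.41612743]
(13, [331.5, 177.0], [330, 174, 4, 7]) r 0.1386451029984052 t 0.0037288483051046498
(7, [278.4, 153.1], [277, 152, 4, 3]) r -0.05662976582152736 t 0.10555331190217244
scene hinge px [332.87598085 169.11575493] up [336.22382323 149.43549003]
```

Emit:
{"op": "move_arm", "data": {"rows": [[2, 0, 0, 0, 0, 0, -1], [3.5, 0, 0, 0, 0, 0, -1], [3.5, 0, 0, 0, 0, 0, -1], [3.5, 0, 0, 0, 0, 0, -1], [3.5, 0, 0, 0, 0, 0, -1], [3, 0, 0, 0, 0, 0, -1], [1.5, 0, 0, 0, 0, 0, -1], [0, 0, 3, 0, 0, 0, -1], [0, 0, 3.5, 0, 0, 0, -1], [0, 0, 3, 0, 0, 0, -1], [0, 0, 1.3, 0, 0, 0, -1], [0, 0, 0, 0, 0, 0, -1], [0, 0, 0, 0, 0, 0, -1]]}}

```text
time: 43.43
tool_pos: [0.4216, -0.4338, 0.1922]
tool_rot: [-0.002, -0.536, 0.844, 0.001]
contact_force: [0.1, -0.5, 0.1]
gripper_width: 0.0
grasp_force: 0.0
```

```bash
cat > lk.py <<'E'
from chk import *
s=manip.state();p=np.load('store.npy');u=np.array([-.425,-.905]);d=s['tool_pos'][:2]-p[:2]
print('r',d@u,'t',d@[.905,-.425],'z',s['tool_pos'][2],s['contact_force'],s['joint_pos'][5]);goto(s,[*(p[:2]+.1*u),.19],[.905,-.425])
E
python3 lk.py
```

```text
r 0.2041171120950523 t -0.0009907847946909742 z 0.19220321616750732 [ 0.09114538 -0.48020843  0.11227319] 2.6609552878256233
shift cm [-10.42  -0.09   0.2 ] turn z -0.0 tilt fix x,y deg [ 0.2  -0.11  0.  ] j6 2.661
```

Emit:
{"op": "move_arm", "data": {"rows": [[-1.5, 0, 0, 0, 0, 0, -1], [-1.5, 0, 0, 0, 0, 0, -1], [-1.2, 0, 0, 0, 0, 0, -1], [-1, 0, 0, 0, 0, 0, -1], [-1, 0, 0, 0, 0, 0, -1], [-1, 0, 0, 0, 0, 0, -1], [-1, 0, 0, 0, 0, 0, -1], [-1, 0, 0, 0, 0, 0, -1], [-1, 0, 0, 0, 0, 0, -1], [-0.7, 0, 0, 0, 0, 0, -1], [-0.7, 0, 0.3, 0, 0, 0, -1], [-0.5, 0, 0.3, 0, 0, 0, -1], [0, 0, 0, 0, 0, 0, -1], [0, 0, 0, 0, 0, 0, -1]]}}

```text
time: 44.6
tool_pos: [0.4731, -0.3243, 0.1858]
tool_rot: [-0.002, -0.536, 0.844, 0.001]
contact_force: [0.0, 0.6, -0.5]
gripper_width: -0.002
grasp_force: 0.0
```

```bash
python3 lk.py; python3 -c "
from chk import *
p=np.load('store.npy');u=np.array([-.425,-.905])
f=manip.grab_frame('top');cv2.imwrite('pics/L2.png',cv2.resize(f['img'][130:220,270:380],None,fx=5,fy=5))
for q in blobs(f,'red',(290,140,360,215)):print(q)
for th in (90,60,50,40,30,0):
  t=np.radians(th);print(th,proj(f,[*(p[:2]+u*(.124-.08*np.cos(t))),.115+.08*np.sin(t)]))
"
```

```text
r 0.08313144519042824 t -0.000907190288852576 z 0.18583545773369503 [ 0.01048052  0.58658966 -0.47794331] 2.852748275418947
shift cm [ 1.68 -0.09 -0.41] turn z -0.0 tilt fix x,y deg [ 0.17 -0.12  0.  ] j6 2.853
90 [327.92682403 176.41612743]
60 [316.65050776 177.72306939]
50 [313.31000827 178.77125129]
40 [310.36710517 180.07032692]
30 [307.91185703 181.5740848 ]
0 [304.07001011 186.78102055]
```

Emit:
{"op": "move_arm", "data": {"rows": [[0, 0, -1.5, 0, 0, 0, -1], [0, 0, -1, 0, 0, 0, -1], [-1, 0, 0, 0, 0, 0, -1], [-1, 0, 0, 0, 0, 0, -1], [0, 0, 0, 0, 0, 0, -1], [0, 0, 1, 0, 0, 0, -1], [0, 0, 1, 0, 0, 0, -1], [-0.3, 0, 0.8, 0, 0, 0, -1], [-0.3, 0, 0.8, 0, 0, 0, -1], [-0.3, 0, 0.8, 0, 0, 0, -1], [-0.3, 0, 0.6, 0, 0, 0, -1], [-0.2, 0, 0.5, 0, 0, 0, -1], [0, 0, 0.5, 0, 0, 0, -1], [0, 0, 0, 0, 0, 0, -1], [0, 0, 0, 0, 0, 0, -1]]}}

```text
time: 45.9
tool_pos: [0.4873, -0.2941, 0.1508]
tool_rot: [-0.002, -0.536, 0.844, 0.0]
contact_force: [0.2, -0.2, 0.2]
gripper_width: 0.0
grasp_force: 0.0
```

```bash
python3 lk.py
```

```text
r 0.04976845968945328 t -0.000904090319463903 z 0.15081247585334928 [ 0.20369831 -0.21370097  0.16937755] 2.9106698509977753
shift cm [ 5.03 -0.09 -3.91] turn z -0.1 tilt fix x,y deg [ 0.15 -0.16  0.  ] j6 2.911
```

Emit:
{"op": "move_arm", "data": {"rows": [[0, 0, 0.3, 0, 0, 0, -1], [0, 0, 0.3, 0, 0, 0, -1], [0, 0, 0, 0, 0, 0, -1], [0, 0, 0, 0, 0, 0, -1]]}}

```text
time: 46.23
tool_pos: [0.4873, -0.2942, 0.1451]
tool_rot: [-0.002, -0.536, 0.844, 0.0]
contact_force: [0.1, -0.6, -0.6]
gripper_width: -0.001
grasp_force: 0.0
```

Emit:
{"op": "move_arm", "data": {"rows": [[0, 0, 0.3, 0, 0, 0, -1], [0, 0, 0, 0, 0, 0, -1], [0, 0, 0, 0, 0, 0, -1]]}}

```text
time: 46.48
tool_pos: [0.4879, -0.2945, 0.143]
tool_rot: [-0.002, -0.536, 0.844, -0.001]
contact_force: [0.2, 0.0, 3.4]
gripper_width: -0.002
grasp_force: 1.8
```

Emit:
{"op": "move_arm", "data": {"rows": [[0, 0, 0.3, 0, 0, 0, -1], [0, 0, 0.3, 0, 0, 0, -1], [0, 0, 0, 0, 0, 0, -1], [0, 0, 0, 0, 0, 0, -1]]}}

```text
time: 46.82
tool_pos: [0.4882, -0.2947, 0.1425]
tool_rot: [-0.002, -0.536, 0.844, -0.0]
contact_force: [-10.7, 9.0, 28.2]
gripper_width: 0.003
grasp_force: 14.0
```

Emit:
{"op": "move_arm", "data": {"rows": [[0, 0, -2, 0, 0, 0, -1], [0, 0, -4, 0, 0, 0, -1], [0, 0, -4, 0, 0, 0, -1], [0, 0, -4, 0, 0, 0, -1], [-4, 0, 0, 0, 0, 0, -1], [-4, 0, 0, 0, 0, 0, -1], [-4, 0, 0, 0, 0, 0, -1], [0, 0, 0, 0, 0, 0, -1], [0, 0, 0, 0, 0, 0, -1]]}}

```text
time: 47.57
tool_pos: [0.5393, -0.1837, 0.2753]
tool_rot: [-0.002, -0.537, 0.843, 0.0]
contact_force: [0.4, -0.1, -1.0]
gripper_width: 0.002
grasp_force: 0.0
```

```bash
python3 lk.py; python3 -c "
from chk import *
p=np.load('store.npy');u=np.array([-.425,-.905])
f=manip.grab_frame('wrist');cv2.imwrite('pics/L3.png',f['img'])
q=blobs(f,'red',(0,0,512,384),amin=20)
for b in q[:4]:
  x=ray(f,b[1],.118);d=x[:2]-p[:2];print(b,'r',d@u,'t',d@[.905,-.425])
print(proj(f,[*(p[:2]+.044*u),.118]))
"
```

```text
r -0.07223635001871949 t -0.0007419779604107904 z 0.27527364721812947 [ 0.40584625 -0.0906805  -1.01063406] 3.1210997392835846
shift cm [17.2  -0.06  8.58] turn z 0.1 tilt fix x,y deg [ 0.16 -0.18  0.  ] j6 3.121
(910, [258.2, 45.0], [243, 30, 32, 31]) r 0.04731195874529504 t 0.0008280959593947555
(749, [142.2, 64.2], [130, 42, 26, 45]) r 0.03270200734200812 t 0.09597901775026463
(58, [63.3, 325.6], [55, 322, 17, 7]) r -0.2155978577967641 t 0.19953168747755884
(32, [40.3, 316.1], [33, 309, 15, 14]) r -0.20445775947747508 t 0.22102736436463663
[259.21407205  49.47512422]
```

View pics/L3.png

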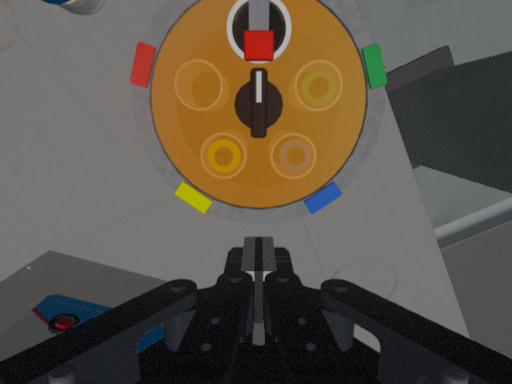

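The red pad (258,45) lies flat beside the knob with the plug in the window, and all three bottles are seen under the cover in their cups.

```bash
python3 -c "
from plant import manip
print(manip.job_done())"
```

```text
the job is handed in; nothing more can be done
None
```

The yellow, blue and green bottles are in their matching cups (no red bottle was present), the window is back at blank and the locking arm is pressed down onto the cover; the job is handed in at about 48 s, with no verdict returned.

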